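# Set the portion slider to the marker and start the dispenser

## Robot

A 6-joint arm with a two-finger parallel gripper is mounted at the origin on the work surface. World frame = base frame: x ahead of the robot, y to its left, z up, the work surface at z = 0. Lengths are in m, angles in rad, forces in N, time in s.
With the tool pointing down it reaches from about 0.4 to 0.825 m from the base axis. Payload 7 kg.
Tool frame: the origin (TCP) lies at the very end of the fingers, on their centre line; the grasp point (between the pads) lies 19 mm behind it (grip_point_offset is the distance from the TCP to the grasp point, in m); z points along the fingers, y is the direction in which the jaws open and shut (so a half turn about z gives the same grasp; the last joint's range is limited). The gripper opens to 88 mm and grips with 3 to 60 N. Pads are 19 mm wide; open, the fingers measure 130 mm over their backs; the gripper's body (78 mm by 193 mm) begins 47 mm behind the grasp point.
Start: joints at [-1.02, 0.359, 0.012, 0, -1.224, -0.288], TCP at [0.175, -0.652, 0.227] pointing down, gripper open.
Joint ranges: [-3.07, 3.07], [-1.43, 2.12], [-1.02, 1.25], [-3.03, 1.67], [-3.05, -0], [-3.03, 3.03]. Speed limits (rad/s): [2.39, 2.39, 3.01, 3.14, 3.14, 3.14].

## Interface

Orientations are given as a unit quaternion [w, x, y, z].
In Python, from workcell import * gives the robot as it stands. The module is installed in compiled form; this text tells all that it offers.
- The arm moves only by the tool servo_tool, never from a script. Its argument "motion" is text: rows parted by semicolons, each of 6 numbers parted by spaces: the shift along the tool's x, y, z in mm, then the turn, a rotation vector about the tool's x, y, z in degrees. In form: dx dy dz wx wy wz; .... A call has 1 to 20 rows; each row shifts and turns the pose as measured when the row begins, along the tool's axes as they then stand; what a row does not reach is not made up. A row lasts 1/12 s, in which the tool goes at most 41.7 mm and 7.16 degrees, less where a joint would pass 70% of its speed; a pose out of reach is approached as far as the arm can. A call with a gripper value outside its range is refused whole. "grip" is the closure, from -1 (fully open) to 1 (shut), set as the call begins (left out, the last holds). The fingers move at their own pace and stop on an object; the grip force is fixed at half the most. Time passes only in rows, so rows that do not move let the fingers close. It gives the time, the measured TCP pose, the force and the opening at its end, in the units of the state.
- get_state(): the state, without advancing time (a new reading comes with each control period).
- capture(name): name is "scene" or "top"; returns the picture (420x560x3 uint8, red, green, blue); there is no depth.
- camera_model(name): a dict with "K" (3x3 intrinsics, pixels), "dist_coeffs" ([k1, k2, p1, p2, k3] as OpenCV has them; the pictures are not rectified), "view" (4x4, takes a point from world to camera coordinates). Camera axes: x right, y up, looking along -z (the intrinsics and any distortion apply to the point x, -y, -z); pixel columns grow to the right and rows downward; lengths in m; the calibration is good to about 2 mm. A picture is of the moment at which its call begins. camera_model takes no time and is no camera call.
- hand_in(): hands the job in, once; it reports no verdict.
The state is a dict: "time": time; "q": joint angles; "joint_velocities": joint speeds; "joint_efforts": joint torques, N m; "ee_pos": TCP position; "tcp_rot": TCP orientation; "wrist_force": force on the tool from outside, world axes, zero at the start; "moment": the same for the moment, N m; "opening": finger opening in m.
Only numpy, scipy, OpenCV 4.12 (cv2) and the standard library are available. Lean on these libraries where they do the work, as an engineer would, in place of code of your own. Each camera call takes 0.05 s, during which the arm holds its last target.

## Task

Set the sample dispenser for the next portion: slide the big portion slider on the sloping panel along its track until its pointer is in line with the tip of the steel marker, without touching the lamp bar above it, and let go. Then press the big round start button on the separate box fully down and release it. Leave the marker, the small lower slider and the paper cup on the deck as they are.

Things in the scene. Friction and masses are not known exactly. Their poses are not given: they have to be found in the camera images.
- grip_mid (a point): Middle of the big portion slider's grip: black block, 56 mm up the slope, 28 mm along the track, 34 mm high, 10 mm clear of the aluminium panel. The point is 28 mm above the panel, 16 mm below the grip's top. x points up the slope, y along the track to the robot's left, z out of the panel (30 degrees from vertical, leaning to the robot). Approach along -z, fingers closing along y.
- pointer (a point): Tip of the slider's white pointer, a 4 mm wide finger that reaches up the slope from the big grip's upper side; 43 mm up the slope from the grip's middle, 14 mm above the panel. Same axes as the grip.
- marker_tip (a point): Tip of the steel marker, a block 24 x 18 x 15 mm with a 5 mm wide tip pointing down the slope at the pointer, on a rail just above the track. The tip is 14 mm above the panel and 6 mm up the slope from the line the pointer's tip travels on. Same axes as the grip; in line means at the same place along y. The marker must not be moved.
- portion (a joint): Position of the big portion slider along its track, m: 0 at the right end as the robot sees it, 0.13 at the left end. It slides with 1 to 3 N of friction and stays where it is left.
- marker (a joint): Position of the steel marker on the same scale, m: pointer and marker are in line when the two values are equal. It is always to the left of the slider at the start, by 25 mm or more.
- small_top (a point): Centre of the top of the small round black slider knob, 22 mm across and 22 mm high, on a second track 77 mm lower down the slope than the big slider's. Leave it alone.
- start_top (a point): Centre of the top of the round black start button, 60 mm across, on a grey box 110 x 110 x 60 mm standing to the left or the right of the desk. The top is level, 84 mm above the table when up; z points up. A dark collar 76 mm across surrounds it, its top 12 mm above the box.
- start (a joint): Travel of the start button, m: 0 up, 0.008 fully down. It springs back; fully down takes about 6 N. It counts as pressed beyond 0.006.
- desk: The dispenser's control desk, fixed: 360 mm wide, 300 mm deep. The panel on the robot's side slopes 30 degrees, rising from 41 to 143 mm above the table; behind it a flat deck at 143 mm. Origin: centre of its underside; x away from the robot, y left along the track, z up.
- deck_cup: Empty white paper cup, 72 mm across the rim and 75 mm high, on the flat deck behind the panel. Origin: centre of its underside. Leave it standing.
- lamp_bar: Level lamp bar above the big slider, parallel to the track: 360 mm long, 18 mm deep and high, on two bent posts at the desk's rear corners. Origin and axes are the desk's; bar centre at x -33, z 271 mm: its underside 142 mm over the grip's middle, its near edge 9 mm further from the robot. An upright gripper hits it; tilt 25 to 45 degrees, wrist towards the robot.
Things that resemble listed ones, but are neither listed nor needed, are in the scene too. Leave any red look-alike of the part that bears start_top alone.

How it is judged:
On the way, in this order (a step that is already met when the one before it is completed fails the run):
1. the big slider's pointer is in line with the marker (5 mm) and the slider is let go (y of pointer in the frame of marker_tip between -0.005 and 0.005 m and contact force between the fingers and portion below 0.1 N), for 0.2 s.
2. the start button is pressed down beyond 6 of its 8 mm (value of joint start above 0.006 m), for 0.05 s.
At the end, for the whole second after the job is handed in: The big slider's pointer is within 5 mm of the steel marker's tip along the track, the start button has been pressed and is up again (under 2 mm down), and the paper cup on the deck stands upright (y of pointer in the frame of marker_tip between -0.005 and 0.005 m and value of joint start below 0.002 m and linear speed of deck_cup below 0.02 m/s and angle between deck_cup's own z axis and vertical below 0.1 rad); the robot touches nothing.
It fails at once if start pressed (beyond 3 mm) while the pointer is more than 6 mm off the marker (value of joint start above 0.003 m and not (y of pointer in the frame of marker_tip between -0.006 and 0.006 m)).
It fails at once if the marker pushed more than 4 mm (distance of marker_tip from where it was at the start of the episode above 0.004 m).
It fails at once if the small slider moved more than 5 mm (distance of small_top from where it was at the start of the episode above 0.005 m).
It fails at once if the lamp bar pushed with more than 3 N (contact force between any of the arm, the fingers and lamp_bar above 3 N).
It fails at once if the paper cup on the deck moved more than 20 mm (distance of deck_cup from where it was at the start of the episode above 0.02 m).
It also fails if it takes over 58 s, if anything falls off the work surface, if the arm or the gripper's body presses on something with over 40 N, if the wrist force passes 120 N, or if a joint passes its speed limit or range.

## Working session

There is one attempt and no reset: what is moved stays moved. The work goes in short steps, Python scripts to look and compute and a tool call to move; the robot and the scene stay as the last step left them, time stands still between calls to the robot, and variables do not carry over. Pictures are saved under pics/ and viewed, and the job is handed in when it is done.

Besides the shell and the picture viewer there is one more tool, called after "Emit:" by a JSON object that holds its "name" and its "arguments". servo_tool: Moves the arm, as the interface text tells. Its arguments: {"type":"object","properties":{"motion":{"type":"string"},"grip":{"type":"number"}},"required":["motion"]}

```bash
mkdir -p pics; python3 - <<'E'
from workcell import *
import cv2,numpy as np
for n in("scene","top"):
    im=capture(n); cv2.imwrite(f"pics/{n}0.png",cv2.cvtColor(im,cv2.COLOR_RGB2BGR))
    m=camera_model(n); print(n,np.round(m["K"],1).tolist(),np.round(m["dist_coeffs"],4)); print(np.round(m["view"],4).tolist())
print(get_state())
E
```

```text
scene [[422.7, 0.0, 276.9], [0.0, 422.7, 208.5], [0.0, 0.0, 1.0]] [0.0232 0.     0.     0.     0.    ]
[[0.6834, 0.73, -0.0067, -0.4455], [-0.6064, 0.5728, 0.5516, 0.3543], [0.4065, -0.3729, 0.8341, -1.577], [0.0, 0.0, 0.0, 1.0]]
top [[422.1, 0.0, 282.5], [0.0, 422.1, 210.7], [0.0, 0.0, 1.0]] [-0.0746  0.      0.      0.      0.    ]
[[0.0018, -0.9999, 0.0157, -0.0089], [0.9808, 0.0048, 0.195, -0.6744], [-0.195, 0.015, 0.9807, -0.916], [0.0, 0.0, 0.0, 1.0]]
{'time': 0.1, 'q': array([-1.01990147e+00,  3.59364933e-01,  1.11427855e-02, -3.32333813e-04,
       -1.22407351e+00, -2.88066013e-01]), 'joint_velocities': array([-0.0006821 , -0.00215884,  0.00290086,  0.00175028,  0.00079606,
       -0.00052001]), 'joint_efforts': array([ 5.67482020e-04, -5.84165812e+01,  2.93747592e+01,  7.01534808e+00,
        1.01693082e-02, -7.68873792e-05]), 'ee_pos': array([ 0.17522122, -0.65140943,  0.2256766 ]), 'tcp_rot': array([-1.62637997e-04, -1.30980364e-01,  9.91384667e-01,  7.48303583e-04]), 'wrist_force': array([0.29599582, 0.72775261, 0.51534208]), 'moment': array([ 2.37618789e-02, -1.56072031e-02,  5.29820371e-05]), 'opening': 0.08726449191144649}
```

View pics/scene0.png

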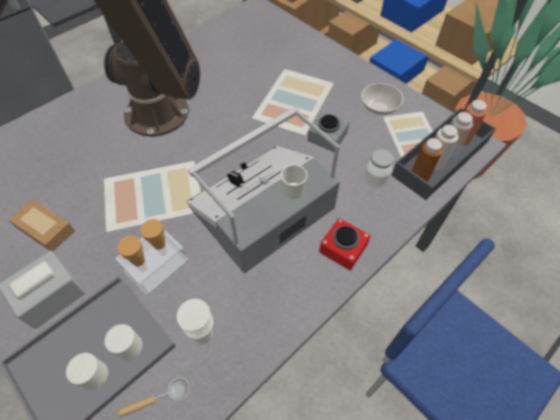

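View pics/top0.png

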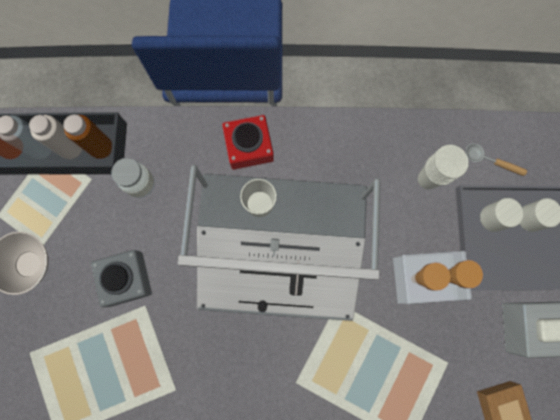

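The scene view shows the desk in the centre, at about (265,190). In the top view the grip is near (296,285), the marker near (274,244), and the start box on the left near (118,278). The red look-alike is at (248,140). I'll enlarge these areas.

```bash
python3 - <<'E'
import cv2
a=cv2.imread("pics/top0.png")[220:330,170:390]; cv2.imwrite("pics/z1.png",cv2.resize(a,None,fx=3.6,fy=3.6,interpolation=cv2.INTER_CUBIC))
a=cv2.imread("pics/scene0.png")[110:260,180:350]; cv2.imwrite("pics/z2.png",cv2.resize(a,None,fx=4,fy=4,interpolation=cv2.INTER_CUBIC))
E
```

```text
(no output)
```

View pics/z1.png

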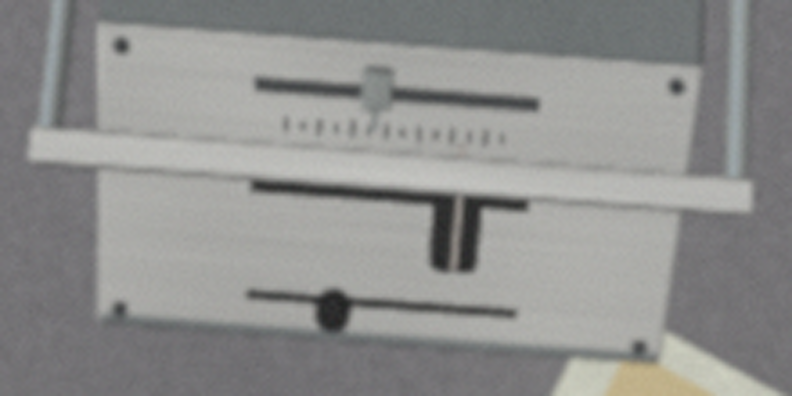

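View pics/z2.png

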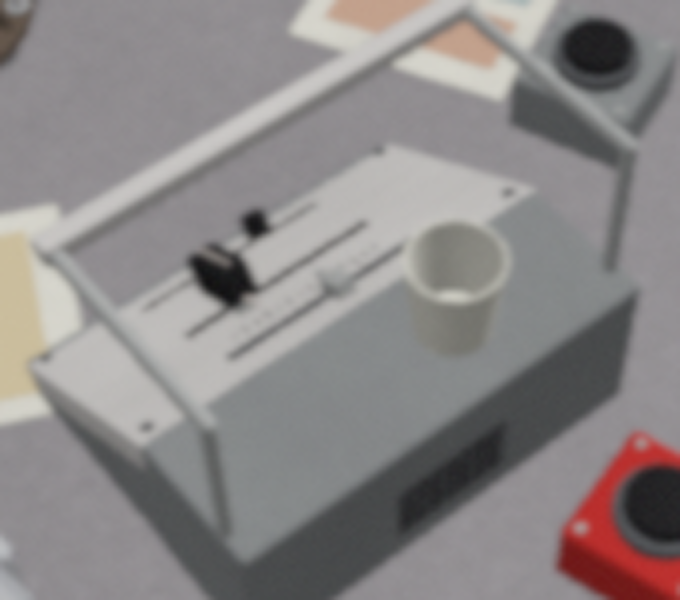

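```bash
cat > h.py <<'E'
from workcell import *
import cv2,numpy as np
def ray(n,px):
    m=camera_model(n);K=np.array(m["K"]);V=np.array(m["view"])
    u=cv2.undistortPoints(np.array([[px]],float),K,np.array(m["dist_coeffs"]))[0,0]
    R=V[:3,:3];o=-R.T@V[:3,3];d=R.T@np.array([u[0],-u[1],-1.]);return o,d
def onz(n,px,z):
    o,d=ray(n,px);return o+d*(z-o[2])/d[2]
def onplane(n,px,p,nv):
    o,d=ray(n,px);return o+d*(nv@(p-o))/(nv@d)
def two(p1,p2):
    o,d=ray("scene",p1);q,e=ray("top",p2)
    t=np.linalg.lstsq(np.c_[d,-e],q-o,rcond=None)[0];a=o+t[0]*d;b=q+t[1]*e
    return (a+b)/2,np.linalg.norm(a-b)
def proj(n,P):
    m=camera_model(n);V=np.array(m["view"]);p=V[:3,:3]@np.asarray(P)+V[:3,3];p=p*[1,-1,-1]
    return cv2.projectPoints(p.reshape(1,1,3),np.zeros(3),np.zeros(3),np.array(m["K"]),np.array(m["dist_coeffs"]))[0].ravel()
E
cat > a.py <<'E'
from h import *
np.set_printoptions(precision=4,suppress=True)
T=lambda x,y:(170+(x+.5)/3.6-.5,220+(y+.5)/3.6-.5)
S=lambda x,y:(180+(x+.5)/4-.5,110+(y+.5)/4-.5)
ul=onz("top",T(98,22),.143);ur=onz("top",T(703,65),.143);ll=onz("top",T(97,317),.041);lr=onz("top",T(659,359),.041)
print("corners top",ul,ur,ll,lr)
print("scene ul,ur",onz("scene",S(533,188),.143),onz("scene",S(147,450),.143))
print("lens",np.linalg.norm(ul-ur),np.linalg.norm(ll-lr),np.linalg.norm(ul-ll)*1)
yv=(ul-ur)+(ll-lr);yv[2]=0;yv/=np.linalg.norm(yv);xv=np.array([yv[1],-yv[0],0])
c=(ul+ur+ll+lr)/4; 
print("yaw",np.degrees(np.arctan2(xv[1],xv[0])))
xU=((ul+ur)/2-c)@xv; O=c+xv*(-(-61.65e-3)); O[2]=0   # mean of -150 and 26.7
print("origin",O)
s=np.radians(30);xs=xv*np.cos(s)+np.array([0,0,np.sin(s)]);nv=-xv*np.sin(s)+np.array([0,0,np.cos(s)])
P0=O+xv*-.150+np.array([0,0,.041])
def loc(P):d=P-O;return np.array([d@xv,d@yv,d[2]])
def pl(n,px,h):
    P=onplane(n,px,P0+nv*h,nv);d=P-P0;return P,d@xs,d@yv
for name,n,px,h in [("grip top stripe lo","top",T(455,270),.044),("stripe hi(vis)","top",T(460,195),.044),
 ("gripcorner LL","top",T(431,266),.044),("gripcorner LR","top",T(476,271),.044),
 ("track L","top",T(252,185),0),("track R","top",T(527,207),0),("mtrack L","top",T(256,83),0),("mtrack R","top",T(538,104),0),
 ("marker tip top","top",T(374,124),.014),("marker body L top","top",T(364,68),.015),("marker R","top",T(394,70),.015),
 ("small","top",T(333,308),.022),("ltrack L","top",T(248,294),0),("ltrack R","top",T(516,314),0),
 ("scene pointer tip","scene",S(258,300),.014),("scene marker tip","scene",S(320,274),.014),("s track L","scene",S(367,223),0),("s track R","scene",S(187,337),0),("s mtrack R","scene",S(229,358),0)]:
    P,u,v=pl(n,px,h);print(name,P,"u %.4f v %.4f"%(u,v))
b0=onz("top",T(30,144),.271);b1=onz("top",T(752,195),.271);print("bar",loc(b0),loc(b1))
print("cup/desc button",onz("top",(115.5,278),.084),onz("scene",(329.5,122.5),.084))
E
python3 a.py
```

```text
corners top [0.6256 0.1766 0.143 ] [ 0.6015 -0.1812  0.143 ] [0.4517 0.1895 0.041 ] [ 0.4261 -0.1687  0.041 ]
scene ul,ur [0.6234 0.1759 0.143 ] [ 0.6053 -0.1795  0.143 ]
lens 0.3585323384697673 0.35903279035997726 0.2020293324200522
yaw -3.9783814659376926
origin [ 0.5877 -0.0002  0.    ]
grip top stripe lo [ 0.4823 -0.035   0.1191] u 0.0800 v -0.0420
stripe hi(vis) [ 0.5251 -0.0369  0.1438] u 0.1294 v -0.0409
gripcorner LL [ 0.4846 -0.0208  0.1198] u 0.0815 v -0.0277
gripcorner LR [ 0.4818 -0.0474  0.1193] u 0.0803 v -0.0544
track L [0.5332 0.0878 0.0927] u 0.1034 v 0.0841
track R [ 0.5204 -0.0806  0.092 ] u 0.1020 v -0.0848
mtrack L [0.5919 0.0838 0.1266] u 0.1713 v 0.0841
mtrack R [ 0.58   -0.0846  0.1265] u 0.1710 v -0.0847
marker tip top [0.5673 0.0132 0.1314] u 0.1566 v 0.0119
marker body L top [0.5981 0.0191 0.1501] u 0.1923 v 0.0200
marker R [0.597  0.0016 0.1502] u 0.1924 v 0.0025
small [0.4591 0.038  0.0774] u 0.0347 v 0.0292
ltrack L [0.467  0.0923 0.0544] u 0.0267 v 0.0839
ltrack R [ 0.455  -0.0764  0.0542] u 0.0263 v -0.0852
scene pointer tip [ 0.5482 -0.0335  0.1223] u 0.1384 v -0.0359
scene marker tip [0.567  0.0112 0.1314] u 0.1565 v 0.0099
s track L [0.5306 0.0907 0.0911] u 0.1001 v 0.0867
s track R [ 0.5187 -0.0808  0.0911] u 0.1001 v -0.0851
s mtrack R [ 0.5734 -0.0825  0.1226] u 0.1633 v -0.0830
bar [-0.0572  0.1806  0.271 ] [-0.0564 -0.1805  0.271 ]
cup/desc button [0.516  0.3659 0.084 ] [0.5246 0.3631 0.084 ]
```

Both views agree closely. The panel edges measure 359 mm against 360 nominal, the grip's edges differ by 27 mm against 28 nominal, and the gap along the track to the marker is about 53 mm. Next I'll work out the moves.

```bash
cat > geo.py <<'E'
from h import *
from scipy.spatial.transform import Rotation as R
np.set_printoptions(precision=4,suppress=True)
yaw=np.radians(-3.98);xv=np.array([np.cos(yaw),np.sin(yaw),0]);yv=np.array([-np.sin(yaw),np.cos(yaw),0]);zz=np.array([0,0,1.])
O=np.array([.5877,-.0002,0]);s=np.radians(30);xs=xv*np.cos(s)+zz*np.sin(s);nv=-xv*np.sin(s)+zz*np.cos(s)
P0=O-.150*xv+.041*zz
def P(u,v,h):return P0+u*xs+v*yv+h*nv
def Rt(t):
    t=np.radians(t);z=xv*np.sin(t)-zz*np.cos(t);y=yv;return np.c_[np.cross(y,z),y,z]
def cur():
    st=get_state();q=st["tcp_rot"];return st,np.array(st["ee_pos"]),R.from_quat([q[1],q[2],q[3],q[0]])
def plan(p,M,N):
    st,a,r=cur();rv=(r.inv()*R.from_matrix(M)).as_rotvec()
    print("dist",np.linalg.norm(p-a),"deg",np.degrees(np.linalg.norm(rv)))
    out=[]
    for i in range(N):
        ri=r*R.from_rotvec(rv*i/N);out.append(np.r_[ri.inv().apply((p-a)/N)*1000,np.degrees(rv/N)])
    print("; ".join(" ".join("%.1f"%x for x in o) for o in out))
E
python3 - <<'E'
from geo import *
st,a,r=cur();print(r.as_matrix())
M=Rt(35)
g=P(.1065,-.0415,.029);print("grip",g)
tcp=g+.019*M[:,2];print("tcp",tcp)
pre=tcp-.09*M[:,2];print("pre",pre)
plan(pre,M,18)
E
```

```text
[[-0.9657 -0.2597 -0.0005]
 [-0.2597  0.9657  0.0014]
 [ 0.0001  0.0015 -1.    ]]
grip [ 0.5127 -0.0366  0.1194]
tcp [ 0.5236 -0.0373  0.1038]
pre [ 0.4721 -0.0338  0.1775]
dist 0.6869859206378905 deg 39.71658564931733
-24.8 28.8 2.7 0.3 -1.9 1.0; -24.2 29.3 3.4 0.3 -1.9 1.0; -23.6 29.8 4.0 0.3 -1.9 1.0; -22.9 30.2 4.6 0.3 -1.9 1.0; -22.2 30.6 5.2 0.3 -1.9 1.0; -21.4 31.0 5.8 0.3 -1.9 1.0; -20.7 31.5 6.3 0.3 -1.9 1.0; -19.9 31.9 6.8 0.3 -1.9 1.0; -19.1 32.2 7.3 0.3 -1.9 1.0; -18.3 32.6 7.7 0.3 -1.9 1.0; -17.4 33.0 8.1 0.3 -1.9 1.0; -16.5 33.3 8.5 0.3 -1.9 1.0; -15.6 33.7 8.9 0.3 -1.9 1.0; -14.7 34.0 9.2 0.3 -1.9 1.0; -13.8 34.3 9.5 0.3 -1.9 1.0; -12.9 34.6 9.7 0.3 -1.9 1.0; -11.9 34.9 9.9 0.3 -1.9 1.0; -11.0 35.1 10.1 0.3 -1.9 1.0
```

```bash
python3 - <<'E'
from geo import *
plan(np.array([.40,-.2,.24]),Rt(25),14)
E
```

```text
dist 0.5044810506601396 deg 31.345697702715984
-23.9 27.0 -1.0 0.3 -1.8 1.3; -23.3 27.5 -0.4 0.3 -1.8 1.3; -22.6 28.0 0.2 0.3 -1.8 1.3; -21.9 28.6 0.7 0.3 -1.8 1.3; -21.2 29.1 1.2 0.3 -1.8 1.3; -20.5 29.6 1.7 0.3 -1.8 1.3; -19.8 30.1 2.2 0.3 -1.8 1.3; -19.0 30.5 2.6 0.3 -1.8 1.3; -18.2 31.0 3.0 0.3 -1.8 1.3; -17.3 31.4 3.4 0.3 -1.8 1.3; -16.5 31.8 3.8 0.3 -1.8 1.3; -15.6 32.2 4.1 0.3 -1.8 1.3; -14.7 32.6 4.4 0.3 -1.8 1.3; -13.8 32.9 4.7 0.3 -1.8 1.3
```

Emit:
{"name": "servo_tool", "arguments": {"motion": "-24 27 -1 0 -2 1; -23 27 0 0 -2 1; -23 28 0 0 -2 1; -22 29 1 0 -2 1; -21 29 1 0 -2 1; -20 30 2 0 -2 1; -20 30 2 0 -2 1; -19 30 3 0 -2 1; -18 31 3 0 -2 1; -17 31 3 0 -2 1; -16 32 4 0 -2 1; -16 32 4 0 -2 1; -15 33 4 0 -2 1; -14 33 5 0 -2 1; 0 0 0 0 0 0", "grip": -1}}

```text
time: 1.35
ee_pos: [0.3858, -0.1754, 0.2563]
tcp_rot: [0.246, 0.004, 0.968, 0.043]
wrist_force: [-1.1, -0.6, -0.6]
opening: 0.0877
```

```bash
python3 - <<'E'
from geo import *
print(cur()[0]["q"])
M=Rt(35);g=P(.1065,-.0415,.029);plan(g+.019*M[:,2]-.09*M[:,2],M,10)
E
```

```text
[-0.0813 -0.354  -0.6709 -0.1734 -0.77   -1.4034]
dist 0.1836394854407897 deg 9.537724715765675
-3.4 13.3 12.2 0.7 -0.7 0.1; -3.2 13.5 12.0 0.7 -0.7 0.1; -3.1 13.6 11.9 0.7 -0.7 0.1; -2.9 13.8 11.8 0.7 -0.7 0.1; -2.7 13.9 11.7 0.7 -0.7 0.1; -2.6 14.1 11.5 0.7 -0.7 0.1; -2.4 14.2 11.4 0.7 -0.7 0.1; -2.2 14.3 11.3 0.7 -0.7 0.1; -2.1 14.5 11.1 0.7 -0.7 0.1; -1.9 14.6 11.0 0.7 -0.7 0.1
```

Emit:
{"name": "servo_tool", "arguments": {"motion": "-3 13 12 1 -1 0; -3 13 12 1 -1 0; -3 13 12 1 -1 0; -3 14 12 1 -1 0; -3 14 12 1 -1 0; -3 14 11 1 -1 0; -2 14 11 1 -1 0; -2 14 11 0 0 0; -2 14 11 0 0 0; -2 15 11 0 0 0; 0 0 0 0 0 0"}}

```text
time: 2.27
ee_pos: [0.4966, -0.0576, 0.228]
tcp_rot: [0.284, 0.011, 0.959, 0.007]
wrist_force: [0.2, -0.6, -0.2]
opening: 0.0875
```

```bash
python3 - <<'E'
from geo import *
print(cur()[0]["q"])
M=Rt(35);g=P(.1065,-.0415,.029);plan(g+.019*M[:,2]-.09*M[:,2],M,1)
im=capture("top");cv2.imwrite("pics/t1.png",cv2.cvtColor(im,cv2.COLOR_RGB2BGR))
im=capture("scene");cv2.imwrite("pics/s1.png",cv2.resize(cv2.cvtColor(im,cv2.COLOR_RGB2BGR)[60:270,140:400],None,fx=2.8,fy=2.8))
E
```

```text
[ 0.3606 -0.2774 -1.0148  0.5912 -0.338  -2.4663]
dist 0.06092795526724654 deg 3.8050982988379483
48.6 22.4 29.1 2.7 -2.0 1.8
```

View pics/t1.png

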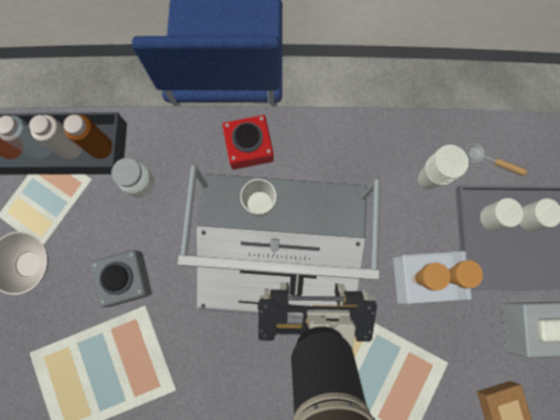

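View pics/s1.png

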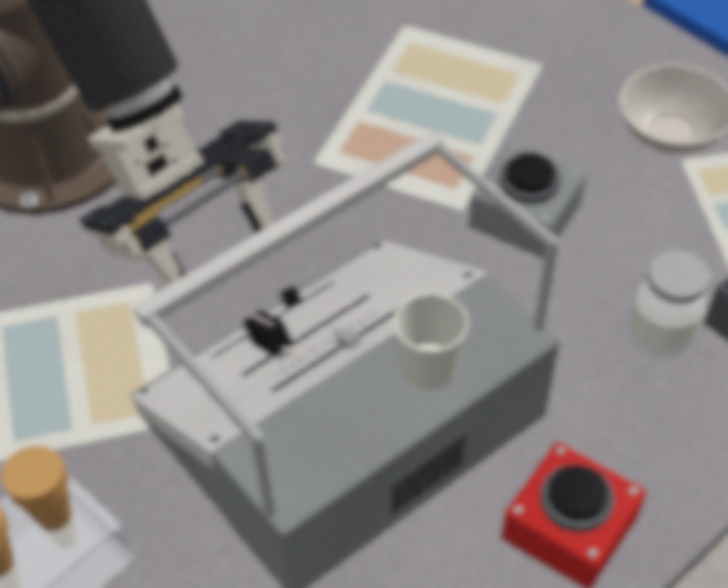

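The arm has run onto its elbow limit: q3 is -1.015 against a limit of -1.02, and q5 is near the wrist singularity. I'll fit a simple kinematic model from the recorded poses, to pick a tilt that is reachable.

```bash
cat > fk.py <<'E'
from geo import *
import itertools
from scipy.optimize import least_squares
st,a,r=cur()
D=[([-1.0199,.35936,.01114,-.00033,-1.22407,-.28807],[.17522,-.65141,.22568],[-.00016,-.13098,.99138,.00075]),
   ([-0.0813,-0.354,-0.6709,-0.1734,-0.77,-1.4034],[0.3858,-0.1754,0.2563],[0.246,0.004,0.968,0.043]),
   (st["q"],st["ee_pos"],st["tcp_rot"])]
def ch(p,sg,q):
    c1,c2,c4,c5,c6=p[:5]
    A=R.from_euler("z",sg[0]*q[0]+c1);ph=sg[1]*q[1]+sg[2]*q[2]+c2
    F=A*R.from_euler("y",ph);W=F*R.from_euler("x",sg[3]*q[3]+c4)*R.from_euler("y",sg[4]*q[4]+c5)
    T=W*R.from_euler("x",sg[5]*q[5]+c6)*R.from_matrix([[0,0,1],[0,1,0],[-1,0,0]])
    return A,F,W,T
def ang(p,sg):
    return np.concatenate([(ch(p,sg,q)[3].inv()*R.from_quat([t[1],t[2],t[3],t[0]])).as_rotvec() for q,_,t in D])
if __name__=="__main__":
  res=[]
  for sg in itertools.product([1],[1],[1,-1],[1,-1],[1,-1],[1,-1]):
   for x0 in ([0,0,0,0,0],[-.3,0,0,0,0],[-.3,0,0,0,3.14],[0,0,0,0,3.14]):
    f=least_squares(ang,x0,args=(sg,));res.append((f.cost,sg,np.round(f.x,3)))
  res.sort(key=lambda t:t[0])
  for t in res[:8]:print(t)
E
python3 fk.py
```

```text
(np.float64(1.4020951758051634e-07), (1, 1, -1, -1, -1, -1), array([-0.   ,  0.   , -0.   , -0.   ,  4.712]))
(np.float64(1.4020951758069583e-07), (1, 1, -1, -1, 1, -1), array([-0.   ,  0.   ,  3.142,  0.   ,  1.57 ]))
(np.float64(1.4020951758071812e-07), (1, 1, -1, -1, 1, -1), array([-0.   ,  0.   ,  3.142,  0.   ,  1.57 ]))
(np.float64(1.4020951758073707e-07), (1, 1, -1, 1, 1, -1), array([-0.   ,  3.142,  3.142,  3.142,  1.57 ]))
(np.float64(1.402095175808256e-07), (1, 1, -1, 1, -1, -1), array([-0.   , -3.142,  0.   ,  3.141, -1.571]))
(np.float64(1.4020951758092712e-07), (1, 1, -1, -1, 1, -1), array([-0.   ,  0.   , -3.142,  0.   ,  1.57 ]))
(np.float64(1.4020951758093244e-07), (1, 1, -1, -1, -1, -1), array([-0.   ,  0.   , -0.   , -0.   , -1.571]))
(np.float64(1.4020951758096572e-07), (1, 1, -1, 1, 1, -1), array([-0.   ,  3.142,  3.142,  3.142,  1.57 ]))
```

```bash
cat > fk2.py <<'E'
from fk import *
SG=(1,1,-1,-1,-1,-1);PP=[0,0,0,0,-np.pi/2]
def cols(q):
    A,F,W,T=ch(PP,SG,q);U=A*R.from_euler("y",q[1])
    e=np.eye(3)
    return np.c_[A.apply(e[0]),A.apply(e[1]),e[2],U.apply(e[2]),F.apply(e[0]),F.apply(e[2]),W.apply(e[0])]
if __name__=="__main__":
  B=np.vstack([cols(q) for q,_,_ in D]);y=np.concatenate([p for _,p,_ in D])
  x,_,rk,sv=np.linalg.lstsq(B,y,rcond=None)
  print("a1 b1 d1 l2 l4 a3 Lt",x,rk,sv);print("res",B@x-y)
E
python3 fk2.py
```

```text
a1 b1 d1 l2 l4 a3 Lt [ 0.33   -0.1825 -0.0228  0.5326  0.1184  0.0543  0.2646] 7 [3.3879 2.4552 1.7323 0.6    0.2708 0.1934 0.1487]
res [ 0.0078  0.0049 -0.0039 -0.0006 -0.0072  0.0036  0.0007 -0.0018  0.0003]
```

```bash
cat > fk3.py <<'E'
from fk2 import *
def full(q):
    A,F,W,T=ch(PP,SG,q);G=F*R.from_euler("x",-q[3]);e=np.eye(3)
    return np.c_[cols(q),G.apply(e[1]),W.apply(e[2]),G.apply(e[2])]
names="a1 b1 d1 l2 l4 a3 Lt wy wz gz".split()
if __name__=="__main__":
  B=np.vstack([full(q) for q,_,_ in D]);y=np.concatenate([p for _,p,_ in D])
  for k in ([0,1,2,3,4,5,6],[0,7,2,3,4,5,6],[0,7,2,3,4,6],[7,2,3,4,5,6],[7,2,3,4,6,8],[0,7,2,3,4,6,8],[0,1,7,2,3,4,6],[2,3,4,6,7,9],[7,2,3,4,6]):
    x=np.linalg.lstsq(B[:,k],y,rcond=None)[0];print([names[i] for i in k],x,"res",np.abs(B[:,k]@x-y).max())
E
python3 fk3.py
```

```text
['a1', 'b1', 'd1', 'l2', 'l4', 'a3', 'Lt'] [ 0.33   -0.1825 -0.0228  0.5326  0.1184  0.0543  0.2646] res 0.007849440009747854
['a1', 'wy', 'd1', 'l2', 'l4', 'a3', 'Lt'] [-0.     -0.1918  0.1988  0.6016  0.4636 -0.      0.3781] res 1.0562335523239819e-05
['a1', 'wy', 'd1', 'l2', 'l4', 'Lt'] [-0.     -0.1918  0.1988  0.6016  0.4636  0.3781] res 1.0548527081016834e-05
['wy', 'd1', 'l2', 'l4', 'a3', 'Lt'] [-0.1918  0.1988  0.6016  0.4636 -0.      0.3781] res 1.1516420165058605e-05
['wy', 'd1', 'l2', 'l4', 'Lt', 'wz'] [-0.1918  0.1988  0.6016  0.4636  0.3781 -0.    ] res 1.1911380449786124e-05
['a1', 'wy', 'd1', 'l2', 'l4', 'Lt', 'wz'] [-0.     -0.1918  0.1988  0.6016  0.4636  0.3781 -0.    ] res 1.102163101804332e-05
['a1', 'b1', 'wy', 'd1', 'l2', 'l4', 'Lt'] [-0.0002  0.0001 -0.1919  0.1989  0.6017  0.4637  0.3782] res 7.581189071875771e-06
['d1', 'l2', 'l4', 'Lt', 'wy', 'gz'] [ 0.1988  0.6016  0.4636  0.3781 -0.1918 -0.    ] res 1.2020085476405207e-05
['wy', 'd1', 'l2', 'l4', 'Lt'] [-0.1918  0.1988  0.6016  0.4636  0.3781] res 1.1698215521910305e-05
```

The kinematics now fit to 0.01 mm. I'll check which tilts and wrist branches are reachable.

```bash
cat > ik.py <<'E'
from fk3 import *
X=np.array([-.1918,.1988,.6016,.4636,.3781])
LO=np.array([-3.07,-1.43,-1.02,-3.03,-3.05,-3.03]);HI=np.array([3.07,2.12,1.25,1.67,0,3.03])
def fkp(q): return full(q)[:,[7,2,3,4,6]]@X, ch(PP,SG,q)[3]
def ik(p,M,n=40,seed=0,q0=None):
    rng=np.random.default_rng(seed);Rm=R.from_matrix(M);sol=[]
    def f(q):
        a,T=fkp(q);return np.r_[(a-p)*3,(T.inv()*Rm).as_rotvec()]
    for i in range(n):
        s=q0 if (q0 is not None and i==0) else rng.uniform(LO+.05,HI-.05)
        s=np.clip(s,LO+1e-3,HI-1e-3)
        r_=least_squares(f,s,bounds=(LO,HI))
        if r_.cost<1e-8 and not any(np.abs(r_.x-k).max()<.02 for k in sol): sol.append(r_.x)
    return sol
def marg(q):return np.min(np.minimum(q-LO,HI-q))
E
cat > b.py <<'E'
from ik import *
H=np.diag([-1,-1,1])
for t in (25,30,35,40,45):
  for half in (0,1):
    M=Rt(t)@(H if half else np.eye(3))
    for nm,v,b in (("pre",-.0415,.06),("grip",-.0415,0),("end",.0115,0),("endpre",.0115,.06)):
      g=P(.1065,v,.030)+(.019-b)*M[:,2]
      for q in ik(g,M,16): print(t,half,nm,q,"m %.2f"%marg(q))
E
python3 b.py
python3 - <<'E'
from ik import *
st,a,r=cur();print(fkp(st["q"])[0]-a,(fkp(st["q"])[1].inv()*r).magnitude())
def best(p,M,n=12):
    rng=np.random.default_rng(0);Rm=R.from_matrix(M);b=None
    for i in range(n):
        s=st["q"] if i==0 else rng.uniform(LO+.05,HI-.05)
        r_=least_squares(lambda q:np.r_[(fkp(q)[0]-p)*3,(fkp(q)[1].inv()*Rm).as_rotvec()],np.clip(s,LO+1e-3,HI-1e-3),bounds=(LO,HI))
        if b is None or r_.cost<b.cost:b=r_
    return b
print(len(ik(a,r.as_matrix(),8)))
for t in (10,20,25,35,45):
    M=Rt(t);g=P(.1065,-.0415,.030)+.019*M[:,2];b=best(g,M);print(t,b.cost,b.x,(fkp(b.x)[0]-g)*1000,np.degrees((fkp(b.x)[1].inv()*R.from_matrix(M)).as_rotvec()))
E
```

```text
[ 0.  0. -0.] 2.3386356625322167e-16
1
10 3.386267239033057e-30 [ 0.3636  0.1243 -0.6955  0.1301 -0.5963 -2.106 ] [0. 0. 0.] [ 0. -0.  0.]
20 3.9278565491887135e-25 [ 0.3567  0.0437 -0.9779  0.5615 -0.2688 -2.5192] [-0.  0. -0.] [ 0. -0.  0.]
25 0.0015461998514943731 [ 0.3074  0.0233 -1.02    0.6741 -0.1964 -2.5848] [ 3.8534 -2.0738  7.4601] [ 1.1419 -2.5764 -0.    ]
35 0.017539763916465625 [ 0.2487 -0.0068 -1.02    0.5361 -0.0794 -2.3799] [  7.7329 -13.8228  20.7141] [ 6.2411 -7.4913  0.    ]
45 0.002103237039023039 [-0.0689  0.0457 -0.6848 -1.5643 -0.     -0.0069] [ -0.5278  -0.0216 -11.488 ] [ 0.0227  3.1466 -0.    ]
```

```bash
cat > b.py <<'E'
from ik import *
H=np.diag([-1,-1,1])
for t in (20,24,28,32,36,40,45):
  for half in (0,1):
    M=Rt(t)@(H if half else np.eye(3))
    for nm,v,b,u in (("grip",-.0415,0,.1065),("grip+",-.0415,0,.1185),("end",.0115,0,.1065),("end+",.0115,0,.1185)):
      g=P(u,v,.032)+(.019-b)*M[:,2]
      for q in ik(g,M,25): print(t,half,nm,q,"m %.2f"%marg(q),flush=True)
E
time timeout 500 python3 b.py
```

```text
20 0 grip [ 0.3612  0.0392 -0.9746  0.5499 -0.2768 -2.5111] m 0.05
20 0 grip+ [ 0.3635  0.048  -0.9323  0.4959 -0.3064 -2.4568] m 0.09
20 0 end [ 0.4574  0.0446 -0.9969  0.665  -0.2824 -2.7165] m 0.02
20 0 end+ [ 0.4623  0.0532 -0.9551  0.6031 -0.3107 -2.6562] m 0.06
20 1 grip [ 0.3612  0.0392 -0.9746  0.5499 -0.2768  0.6305] m 0.05
20 1 grip+ [ 0.3635  0.048  -0.9323  0.4959 -0.3064  0.6848] m 0.09
20 1 end [ 0.4574  0.0446 -0.9969  0.665  -0.2824  0.4251] m 0.02
20 1 end+ [ 0.4623  0.0532 -0.9551  0.6031 -0.3107  0.4854] m 0.06
real	6m53.254s
user	6m49.471s
sys	0m0.215s
```

```bash
cat > ika.py <<'E'
from ik import *
from scipy.optimize import brentq
b,d1,l2,l4,Lt=.1918,.1988,.6016,.4636,.3781
wrap=lambda a:(a+np.pi)%(2*np.pi)-np.pi
def arm(al,p,M,fl,el):
    ax=np.cos(al)*M[:,0]+np.sin(al)*M[:,1]
    C=p-Lt*M[:,2]+b*ax
    q1=np.arctan2(C[1],C[0])+(np.pi if fl else 0);r=np.array([np.cos(q1),np.sin(q1),0])
    x=C@r;z=C[2]-d1;D2=x*x+z*z;k=(D2-l2*l2-l4*l4)/(2*l2*l4)
    if abs(k)>1:return None
    g=el*np.arccos(k) # pitch from upper to forearm
    th=np.arctan2(x,z)-np.arctan2(l4*np.sin(g),l2+l4*np.cos(g)) # from vertical
    fp=th+g-np.pi/2 # forearm pitch below horizontal
    f=np.cos(fp)*r-np.sin(fp)*np.array([0,0,1]);return f@ax,wrap(q1),th,fp,ax,f
def ika(p,M,lim=True):
    out=[];als=np.linspace(0,2*np.pi,241)
    for fl in(0,1):
     for el in(1,-1):
      F=[arm(a,p,M,fl,el) for a in als]
      for i in range(240):
        if F[i] is None or F[i+1] is None or F[i][0]*F[i+1][0]>0 or abs(F[i][0]-F[i+1][0])>.5:continue
        a=brentq(lambda a:arm(a,p,M,fl,el)[0],als[i],als[i+1]);_,q1,th,fp,ax,f=arm(a,p,M,fl,el)
        q3=wrap(th-fp);A=R.from_euler("z",q1)*R.from_euler("y",fp)
        l=A.inv().apply(ax);ro=np.arctan2(l[2],l[1]);q4=-ro
        W=A*R.from_euler("x",ro);zt=W.inv().apply(M[:,2]);q5=np.arctan2(zt[2],zt[0])
        W2=W*R.from_euler("y",-q5)
        rel=(W2.inv()*R.from_matrix(M)*R.from_matrix(np.array([[0,0,1],[0,1,0],[-1,0,0.]]).T))
        q6=wrap(-np.pi/2-rel.as_rotvec()[0])
        q=np.array([q1,wrap(th),q3,wrap(q4),wrap(q5),q6])
        e=np.abs(fkp(q)[0]-p).max()
        if e>1e-6: print("bad",e)
        if not lim or np.all((q>LO)&(q<HI)) : out.append(q)
    return out
E
python3 - <<'E'
from ika import *
st,a,r=cur();print(st["q"],ika(a,r.as_matrix()))
for t in (20,25,30,35,40,45):
    M=Rt(t);g=P(.1065,-.0415,.030)+.019*M[:,2]
    for q in ika(g,M,False):
        if abs(q[0])<1.2: print(t,q,"VIOL",np.where((q<LO)|(q>HI))[0]+1)
E
```

```text
[ 0.3596 -0.2801 -1.0159  0.5878 -0.3399 -2.4632] [array([ 0.3598, -0.2802, -1.0158,  0.5876, -0.3401, -2.4631])]
20 [ 0.3567  0.0437 -0.9779  0.5615 -0.2688 -2.5192] VIOL []
20 [-0.4989  0.0437 -0.9792  2.5753  0.2687  2.5271] VIOL [4 5]
20 [ 0.3961  1.8198 -2.2084 -0.406   2.7423 -2.389 ] VIOL [3 5]
20 [ 0.3017  1.8619 -2.6629  0.7328 -2.9551 -1.1974] VIOL [3]
20 [-0.4445  1.8622 -2.6637  2.4064  2.9537  1.1988] VIOL [3 4 5]
20 [-0.5392  1.82   -2.2077 -2.7334 -2.7409  2.3948] VIOL [3]
25 [ 0.4167  1.8125 -2.1148 -0.4832  2.7026 -2.4609] VIOL [3 5]
25 [ 0.3161  1.8586 -2.6107  0.776  -2.9127 -1.1604] VIOL [3]
25 [-0.459   1.859  -2.6117  2.3629  2.9111  1.1616] VIOL [3 4 5]
25 [-0.56    1.8129 -2.1141 -2.656  -2.7009  2.4669] VIOL [3]
30 [ 0.4373  1.8066 -2.0242 -0.5562  2.664  -2.5234] VIOL [3 5]
30 [ 0.3324  1.8561 -2.5567  0.8156 -2.8697 -1.1265] VIOL [3]
30 [-0.4754  1.8566 -2.5577  2.3231  2.8677  1.1276] VIOL [3 4 5]
30 [-0.5807  1.8071 -2.0236 -2.5827 -2.662   2.5296] VIOL [3]
35 [ 0.4572  1.8024 -1.9364 -0.6263  2.6273 -2.5775] VIOL [3 5]
35 [ 0.3508  1.8546 -2.5012  0.852  -2.8254 -1.095 ] VIOL [3]
35 [-0.494   1.8553 -2.5023  2.2866  2.8231  1.096 ] VIOL [3 4 5]
35 [-0.6008  1.8031 -1.9358 -2.5123 -2.6252  2.5839] VIOL [3]
40 [ 0.4755  1.8008 -1.8513 -0.6949  2.5942 -2.6241] VIOL [3 5]
40 [ 0.3714  1.8543 -2.4444  0.8851 -2.7794 -1.0655] VIOL [3]
40 [-0.5148  1.8552 -2.4455  2.2533  2.7767  1.0666] VIOL [3 4 5]
40 [-0.6192  1.8018 -1.8508 -2.4434 -2.5919  2.6307] VIOL [3]
45 [ 0.4901  1.8035 -1.7689 -0.7634  2.5678 -2.6647] VIOL [3 5]
45 [ 0.3943  1.8556 -2.3865  0.9151 -2.7311 -1.038 ] VIOL [3]
45 [-0.5381  1.8566 -2.3877  2.2232  2.728   1.0391] VIOL [3 4 5]
45 [-0.6337  1.8049 -1.7684 -2.3744 -2.5655  2.6716] VIOL [3]
```

```bash
cat >> ika.py <<'E'
def Rl(t,lam): # lean lam deg about tool x
    return Rt(t)@R.from_euler("x",lam,degrees=True).as_matrix()
E
python3 - <<'E'
from ika import *
for t in (18,20,22,25,28,32):
  for lam in (-20,-15,-10,-5,0,5,10,15,20):
    s=""
    for v,bk in((-.0415,0),(.0115,0),(-.0415,.06),(.0115,.06)):
      M=Rl(t,lam);g=P(.1125,v,.032)+(.019-bk)*M[:,2];S=ika(g,M)
      s+=" | "+(";".join("%s m%.2f"%(np.round(q[2:5],2),marg(q)) for q in S) or "none")
    print(t,lam,s)
E
```

```text
18 -20  | [-0.49 -0.53 -0.67] m0.53 | [-0.53 -0.49 -0.59] m0.49 | [-0.47 -0.47 -0.79] m0.55 | [-0.51 -0.43 -0.71] m0.51
18 -15  | [-0.57 -0.36 -0.56] m0.45 | [-0.62 -0.29 -0.5 ] m0.40 | [-0.55 -0.31 -0.69] m0.47 | [-0.6  -0.24 -0.63] m0.42
18 -10  | [-0.67 -0.15 -0.47] m0.35 | [-0.72 -0.05 -0.42] m0.30 | [-0.64 -0.12 -0.62] m0.38 | [-0.68 -0.04 -0.57] m0.34
18 -5  | [-0.78  0.11 -0.4 ] m0.24 | [-0.83  0.22 -0.37] m0.19 | [-0.73  0.08 -0.57] m0.29 | [-0.76  0.16 -0.55] m0.26
18 0  | [-0.88  0.38 -0.37] m0.14 | [-0.9   0.47 -0.37] m0.12 | [-0.8   0.28 -0.56] m0.22 | [-0.82  0.34 -0.57] m0.20
18 5  | [-0.95  0.62 -0.38] m0.07 | [-0.94  0.65 -0.41] m0.08 | [-0.86  0.44 -0.59] m0.16 | [-0.85  0.47 -0.61] m0.17
18 10  | [-0.98  0.79 -0.43] m0.04 | [-0.96  0.76 -0.48] m0.06 | [-0.89  0.56 -0.63] m0.13 | [-0.86  0.56 -0.67] m0.16
18 15  | [-1.    0.88 -0.5 ] m0.02 | [-0.96  0.81 -0.56] m0.06 | [-0.9   0.65 -0.69] m0.12 | [-0.86  0.62 -0.74] m0.16
18 20  | [-0.99  0.93 -0.59] m0.02 | none | [-0.9   0.71 -0.76] m0.12 | [-0.86  0.66 -0.82] m0.09
20 -20  | [-0.51 -0.55 -0.63] m0.51 | [-0.55 -0.5
[... 2699 characters left out ...]
5 | [-1.    0.37 -0.22] m0.02
28 -5  | none | none | none | none
28 0  | none | none | none | none
28 5  | none | none | none | none
28 10  | none | none | none | none
28 15  | none | none | none | none
28 20  | none | none | none | none
32 -20  | [-0.57 -0.78 -0.48] m0.45 | [-0.63 -0.7  -0.35] m0.35 | [-0.59 -0.67 -0.57] m0.43 | [-0.68 -0.54 -0.42] m0.34
32 -15  | [-0.69 -0.52 -0.28] m0.28 | none | [-0.74 -0.37 -0.37] m0.28 | [-0.95  0.07 -0.16] m0.07
32 -10  | none | none | none | none
32 -5  | none | none | none | none
32 0  | none | none | none | none
32 5  | none | none | none | none
32 10  | none | none | none | none
32 15  | none | none | none | none
32 20  | none | none | none | none
```

Staying in the desk's plane limits the tilt to about 20°. Adding a 20° sideways lean, with the wrist to the right, makes a 28° tilt comfortably reachable. With that lean, pushing the slider left with closed fingers is cleaner than gripping it. I'll check that path.

```bash
cat > path.py <<'E'
from ika import *
M=Rl(28,-20)
if __name__=="__main__":
  for v,h in((-.1,.1),(-.1,.02),(-.06,.02),(-.02,.02),(-.02,.1),(-.1,.15)):
    p=P(.1125,v,h);print(v,h,p,[(q,"m%.2f"%marg(q)) for q in ika(p,M)])
  st,a,r=cur();print(a)
  plan(P(.1125,-.1,.1),M,8)
  p=P(.1125,-.1,.1);rv=(r.inv()*R.from_matrix(M)).as_rotvec()
  for k in np.linspace(0,1,9):
    S=ika(a+(p-a)*k,(r*R.from_rotvec(rv*k)).as_matrix());print("%.2f"%k,S)
E
python3 path.py
```

```text
-0.1 0.1 [ 0.4784 -0.0928  0.1839] [(array([-0.1614, -0.0583, -0.5174, -0.595 , -0.7476, -1.0223]), 'm0.50')]
-0.1 0.02 [ 0.5183 -0.0956  0.1146] [(array([-0.1884,  0.114 , -0.4953, -0.7133, -0.6423, -0.8507]), 'm0.52')]
-0.06 0.02 [ 0.5211 -0.0557  0.1146] [(array([-0.0715,  0.0869, -0.537 , -0.6893, -0.5694, -0.9621]), 'm0.48')]
-0.02 0.02 [ 0.5239 -0.0158  0.1146] [(array([ 0.0573,  0.0649, -0.579 , -0.6475, -0.4893, -1.0988]), 'm0.44')]
-0.02 0.1 [ 0.484  -0.013   0.1839] [(array([ 0.1373, -0.1295, -0.6298, -0.4646, -0.5763, -1.361 ]), 'm0.39')]
-0.1 0.15 [ 0.4535 -0.0911  0.2272] [(array([-0.1484, -0.1591, -0.5123, -0.5338, -0.8307, -1.1163]), 'm0.51')]
[ 0.495  -0.0591  0.2277]
dist 0.0577845561727766 deg 18.277312407873822
4.6 -4.4 3.4 -2.2 0.6 0.3; 4.6 -4.5 3.3 -2.2 0.6 0.3; 4.5 -4.7 3.2 -2.2 0.6 0.3; 4.4 -4.8 3.0 -2.2 0.6 0.3; 4.4 -5.0 2.9 -2.2 0.6 0.3; 4.3 -5.1 2.8 -2.2 0.6 0.3; 4.3 -5.2 2.6 -2.2 0.6 0.3; 4.2 -5.3 2.4 -2.2 0.6 0.3
0.00 [array([ 0.3598, -0.2802, -1.0158,  0.5876, -0.3401, -2.4631])]
0.12 [array([ 0.3484, -0.2705, -0.9696,  0.4251, -0.3471, -2.3006])]
0.25 [array([ 0.3212, -0.2546, -0.9071,  0.243 , -0.3697, -2.1079])]
0.38 [array([ 0.2691, -0.231 , -0.8296,  0.0501, -0.4105, -1.8884])]
0.50 [array([ 0.191 , -0.2005, -0.7465, -0.1356, -0.4683, -1.6612])]
0.62 [array([ 0.0982, -0.1662, -0.6704, -0.2949, -0.5371, -1.4534])]
0.75 [array([ 0.0044, -0.1305, -0.6078, -0.4215, -0.6091, -1.279 ])]
0.88 [array([-0.0829, -0.0945, -0.5578, -0.5194, -0.6799, -1.1374])]
1.00 [array([-0.1614, -0.0583, -0.5174, -0.595 , -0.7476, -1.0223])]
```

Emit:
{"name": "servo_tool", "arguments": {"motion": "5 -4 2 -2 0.5 0; 5 -4 2 -2 0.5 0; 5 -4 3 -2 0.5 0; 4 -5 3 -2 0.5 0; 4 -5 3 -2 0.5 0; 4 -5 3 -2 0.5 0; 4 -5 3 -2 0.5 0; 4 -5 3 -2 0.5 0.5; 0 0 0 -1 0 0.5; 0 0 0 0 0 0", "grip": 1}}

```text
time: 3.2
ee_pos: [0.4751, -0.0912, 0.1905]
tcp_rot: [0.254, -0.023, 0.955, 0.149]
wrist_force: [0.2, -0.6, 0.1]
opening: 0.0265
```

```bash
python3 - <<'E'
from path import *
print(cur()[0]["q"],cur()[0]["opening"])
plan(P(.1125,-.105,.06),M,6)
E
```

```text
[-0.1371 -0.0883 -0.5375 -0.5728 -0.7241 -1.0262] 0.026463934210602443
dist 0.04794459953556231 deg 2.3814164443176487
0.0 -3.6 7.1 -0.1 0.1 0.3; -0.0 -3.6 7.1 -0.1 0.1 0.3; -0.1 -3.6 7.1 -0.1 0.1 0.3; -0.1 -3.7 7.1 -0.1 0.1 0.3; -0.1 -3.7 7.1 -0.1 0.1 0.3; -0.2 -3.7 7.1 -0.1 0.1 0.3
```

Emit:
{"name": "servo_tool", "arguments": {"motion": "0 -4 7 0 0 0.4; 0 -4 7 0 0 0.4; 0 -4 7 0 0 0.4; 0 -4 7 0 0 0.4; 0 -4 7 0 0 0.4; 0 -4 7 0 0 0.4; 0 0 0 0 0 0"}}

```text
time: 3.78
ee_pos: [0.498, -0.1019, 0.1446]
tcp_rot: [0.251, -0.002, 0.956, 0.154]
wrist_force: [-1.1, 0.5, -0.1]
opening: 0.0001
```

```bash
cat > look.py <<'E'
import sys
from h import *
k=sys.argv[1]
t=cv2.cvtColor(capture("top"),cv2.COLOR_RGB2BGR);s=cv2.cvtColor(capture("scene"),cv2.COLOR_RGB2BGR)
cv2.imwrite(f"pics/t{k}f.png",t);cv2.imwrite(f"pics/s{k}f.png",s)
cv2.imwrite(f"pics/t{k}.png",cv2.resize(t[220:350,170:390],None,fx=3.6,fy=3.6,interpolation=cv2.INTER_CUBIC))
cv2.imwrite(f"pics/s{k}.png",cv2.resize(s[110:260,150:350],None,fx=4,fy=4,interpolation=cv2.INTER_CUBIC))
E
python3 look.py 2; python3 -c "
from path import *
print(cur()[0]['q'],cur()[0]['opening']);plan(P(.1125,-.105,.02),M,4)"
```

```text
[-0.1843  0.0268 -0.5218 -0.6581 -0.6648 -0.9286] 0.0002820883597659642
dist 0.03712181365046796 deg 1.3451728183595983
-0.6 -2.3 9.0 -0.2 0.2 -0.1; -0.7 -2.4 8.9 -0.2 0.2 -0.1; -0.7 -2.4 8.9 -0.2 0.2 -0.1; -0.7 -2.4 8.9 -0.2 0.2 -0.1
```

View pics/t2.png

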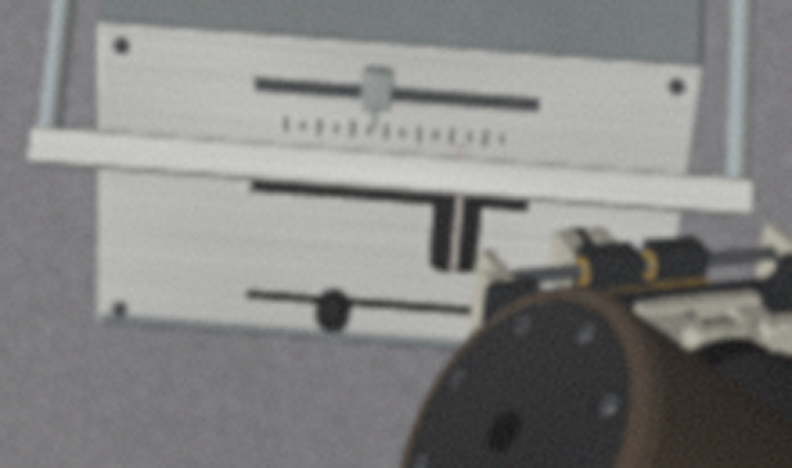

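View pics/s2.png

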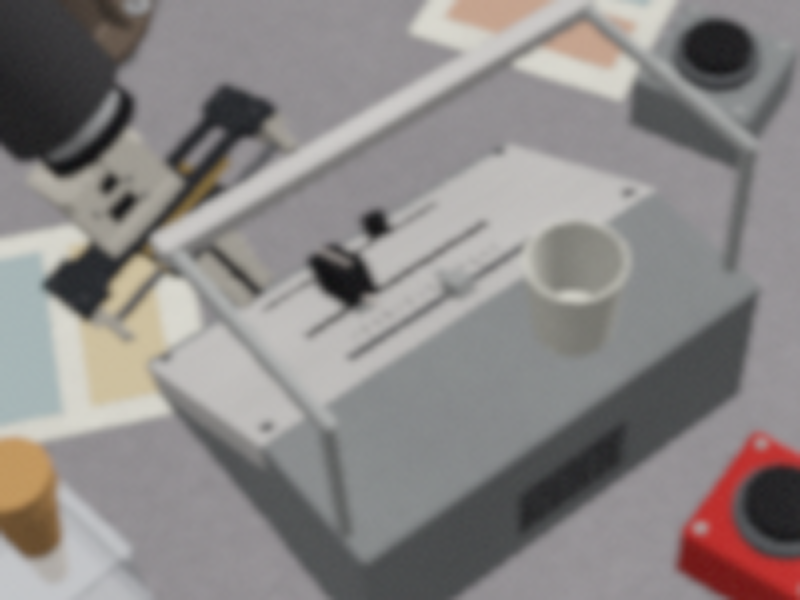

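The top view shows the grip with its white stripe at zoom (457,235), and the gripper beyond it on the right. In the scene view the closed fingertips at (250,285) are clear of the grip at (340,275) and of the lamp bar. I'll descend.

Emit:
{"name": "servo_tool", "arguments": {"motion": "-1 -2 9 0 0 0; -1 -2 9 0 0 0; -1 -2 9 0 0 0; -1 -3 10 -1 1 0; 0 0 0 0 0 0"}}

```text
time: 4.3
ee_pos: [0.5226, -0.0992, 0.1131]
tcp_rot: [0.244, -0.007, 0.956, 0.162]
wrist_force: [0.6, 0.4, -0.1]
opening: 0.0007
```

```bash
python3 look.py 3; python3 -c "
from path import *
print(cur()[0]['q']);plan(P(.1125,-.085,.02),M,1)
from a import pl
" | head -3; python3 - <<'E'
from path import *
st,a,r=cur();d=a-P0;print("tcp u v h",d@xs,d@yv,d@nv)
E
```

```text
[-0.1993  0.1229 -0.4858 -0.7192 -0.6478 -0.8422]
dist 0.018760788922078612 deg 0.3160114702868125
3.0 18.0 4.2 0.1 0.1 -0.3
tcp u v h 0.1152730270866311 -0.10340923304209505 0.017681021656540497
```

View pics/s3.png

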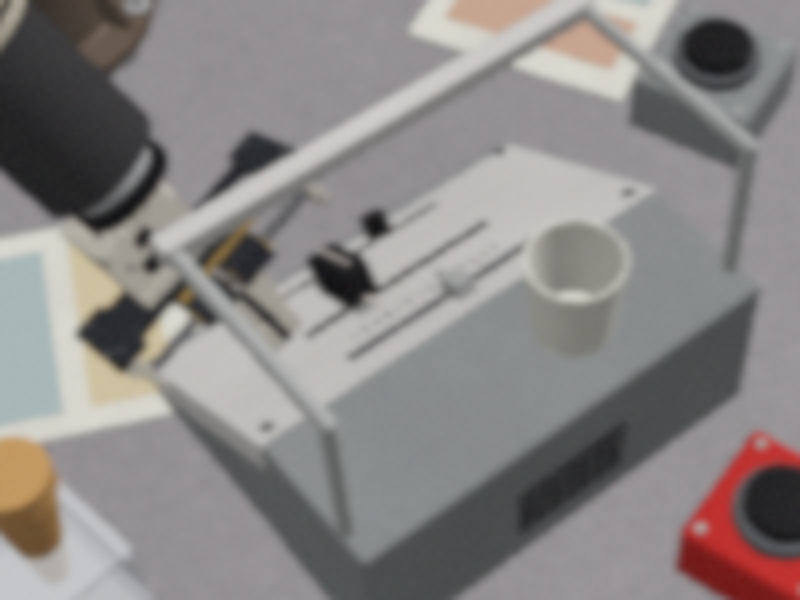

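Emit:
{"name": "servo_tool", "arguments": {"motion": "0 5 1 0 0 0; 0 5 1 0 0 0; 0 5 2 0 0 0; 0 5 2 0 0 0; 0 5 2 0 0 0; 0 5 2 0 0 0; 0 0 0 0 0 0"}}

```text
time: 4.98
ee_pos: [0.5232, -0.0639, 0.1167]
tcp_rot: [0.246, -0.006, 0.956, 0.161]
wrist_force: [-0.1, -0.1, 0.4]
opening: 0.0003
```

```bash
cat > uv.py <<'E'
from path import *
st,a,r=cur();d=a-P0;print("tcp u v h",d@xs,d@yv,d@nv,"F",st["wrist_force"],"t",st["time"],"q",st["q"])
E
python3 look.py 4; python3 uv.py
```

```text
tcp u v h 0.11595610312367094 -0.06867174453204408 0.020396818625964715 F [-0.0494 -0.2594  0.2003] t 5.0833 q [-0.0988  0.092  -0.5242 -0.6985 -0.585  -0.9386]
```

View pics/s4.png

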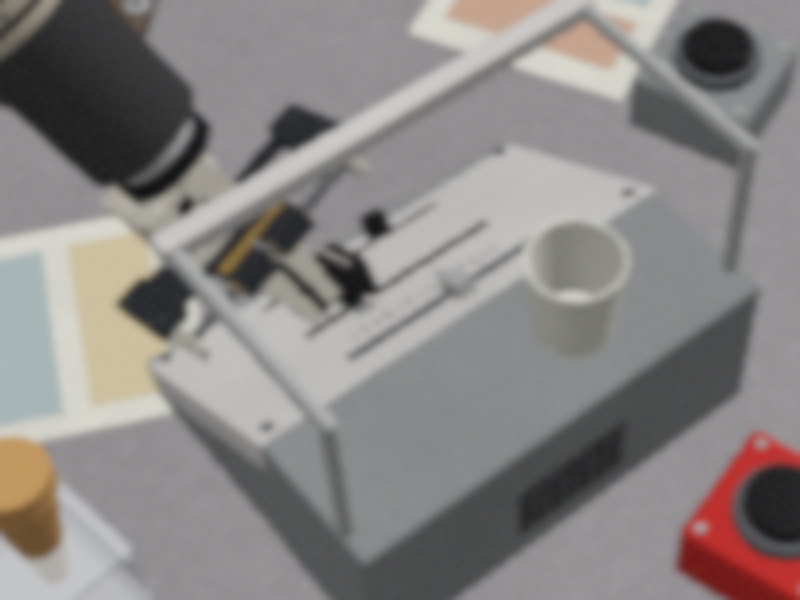

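View pics/t4.png

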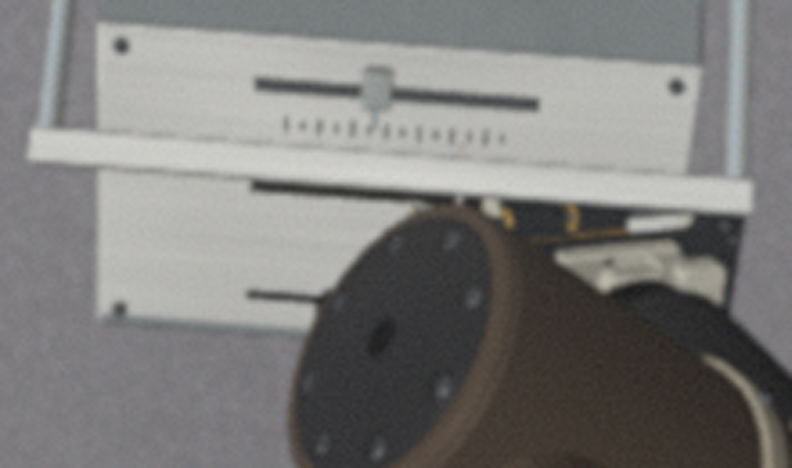

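No contact yet: the pointer is still at (370,298). I'll carry on left.

Emit:
{"name": "servo_tool", "arguments": {"motion": "0 4 1 0 0 0; 0 4 1 0 0 0; 0 4 1 0 0 0; 0 4 1 0 0 0; 0 4 2 0 0 0; 0 0 0 0 0 0"}}

```text
time: 5.58
ee_pos: [0.5245, -0.0438, 0.1175]
tcp_rot: [0.247, -0.006, 0.956, 0.159]
wrist_force: [-0.0, -1.2, -0.1]
opening: 0.0004
```

```bash
python3 look.py 5; python3 uv.py
```

```text
tcp u v h 0.11622282209360354 -0.048047653504774995 0.02127621960453496 F [-0.3024  0.1711 -0.2958] t 5.6833 q [-0.0303  0.0761 -0.5484 -0.6747 -0.5415 -1.0131]
```

View pics/s5.png

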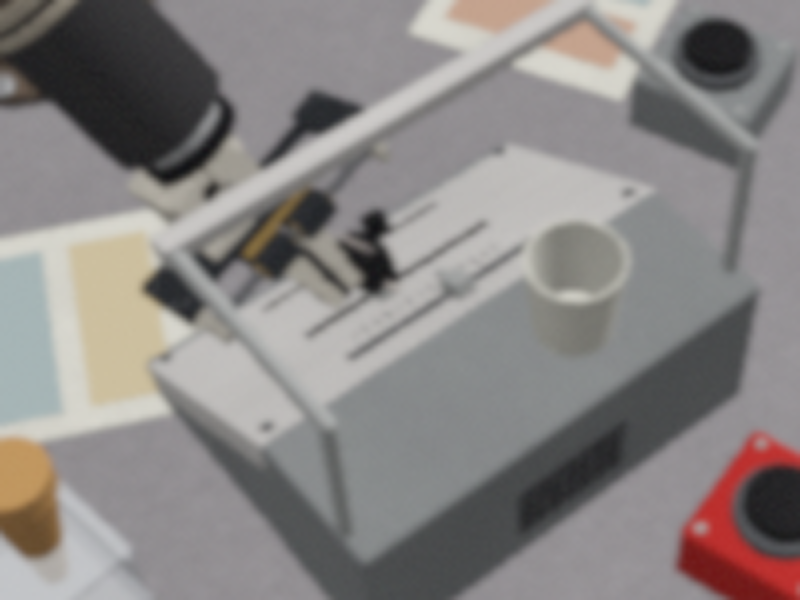

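```bash
cat > zz.py <<'E'
import sys,cv2
k=sys.argv[1];s=cv2.imread(f"pics/s{k}f.png")[160:200,225:285]
cv2.imwrite(f"pics/zs{k}.png",cv2.resize(s,None,fx=12,fy=12,interpolation=cv2.INTER_CUBIC))
E
python3 zz.py 5; cp pics/scene0.png pics/s0f.png; python3 zz.py 0
```

```text
(no output)
```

View pics/zs5.png

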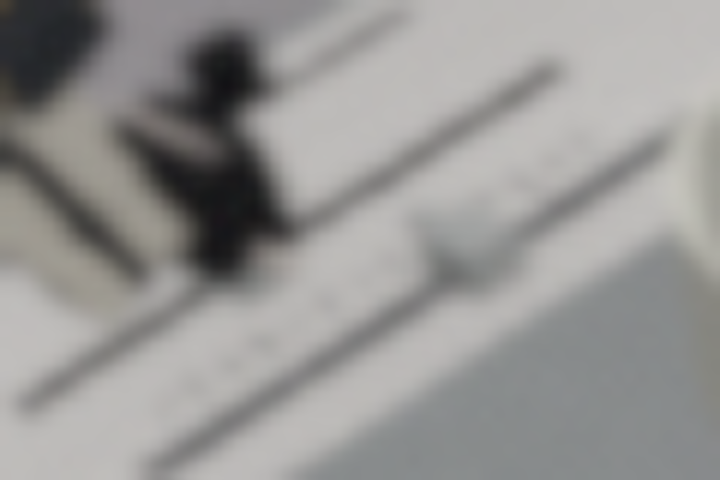

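View pics/zs0.png

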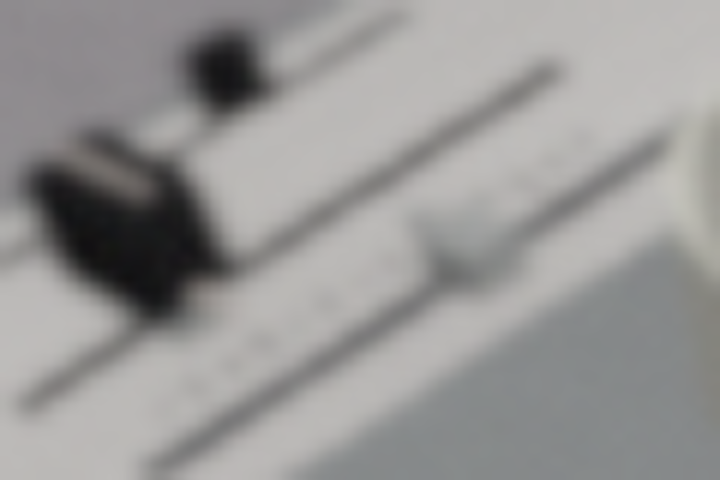

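```bash
cat > m.py <<'E'
from path import *
def v(x,y,h=.014):
    p=onplane("scene",(225+(x+.5)/12-.5,160+(y+.5)/12-.5),P0+h*nv,nv);d=p-P0;return d@xs,d@yv
if __name__=="__main__":
    import sys
    for a in sys.argv[1:]:
        x,y=map(float,a.split(","));print(a,"u %.4f v %.4f"%v(x,y))
E
python3 m.py 200,292 267,256 230,268 295,228 412,215
```

```text
200,292 u 0.1244 v -0.0382
267,256 u 0.1273 v -0.0194
230,268 u 0.1221 v -0.0276
295,228 u 0.1226 v -0.0078
412,215 u 0.1505 v 0.0110
```

The slider has moved about 19 mm to roughly -22 mm, so contact lies 26 mm left of the TCP. About 33 mm remain to the marker at +11 mm, so I'll push 30 mm and look again.

Emit:
{"name": "servo_tool", "arguments": {"motion": "0 4 1 0 0 0; 0 4 1 0 0 0; 0 4 2 0 0 0; 0 4 1 0 0 0; 0 4 1 0 0 0; 0 4 2 0 0 0; 0 3 1 0 0 0; 0 2 1 0 0 0; 0 0 0 0 0 0"}}

```text
time: 6.43
ee_pos: [0.5269, -0.0104, 0.1182]
tcp_rot: [0.247, -0.006, 0.956, 0.159]
wrist_force: [0.0, -2.5, -1.2]
opening: 0.0007
```

```bash
python3 look.py 6; python3 uv.py; python3 zz.py 6
```

```text
tcp u v h 0.1164756295877601 -0.014565057691259445 0.02180974651288646 F [-0.9581  0.5143  0.0314] t 6.5333 q [ 0.0812  0.0574 -0.585  -0.6316 -0.4723 -1.138 ]
```

View pics/zs6.png

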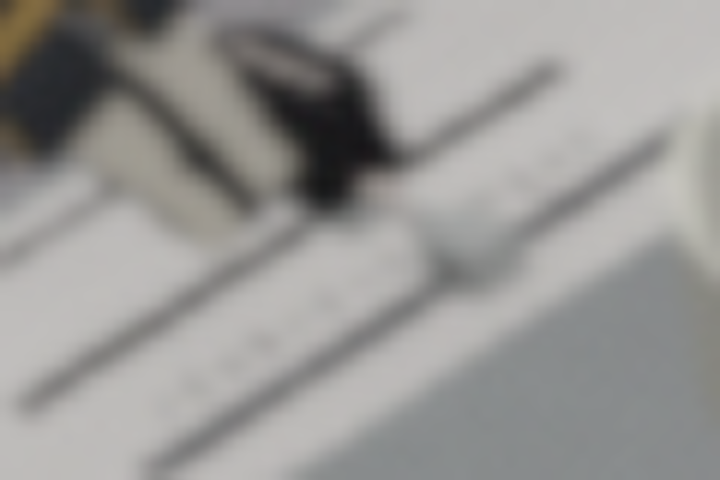

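View pics/s6.png

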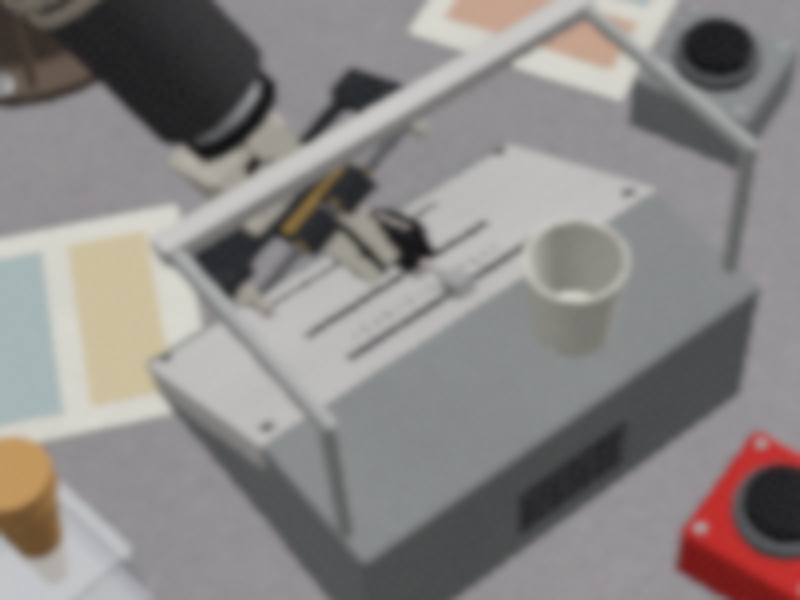

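The pointer, near (380,195), now runs into the marker tip at about (415,220). I'll back the fingers off to the right and lift, then check in both views.

Emit:
{"name": "servo_tool", "arguments": {"motion": "0 -5 -2 0 0 0; 0 -7 -2 0 0 0; 0 -10 -4 0 0 0; 0 -14 -5 0 0 0; 0 -14 -6 0 0 0; 0 -16 -8 0 0 0; 0 -16 -12 0 0 0; 0 -16 -16 0 0 0; 0 -12 -18 0 0 0; 0 0 -20 0 0 0; 0 0 -20 0 0 0; 0 0 -15 0 0 0; 0 0 0 0 0 0"}}

```text
time: 7.62
ee_pos: [0.4736, -0.1641, 0.1927]
tcp_rot: [0.245, -0.006, 0.956, 0.162]
wrist_force: [0.3, -0.1, -0.2]
opening: 0.0005
```

```bash
python3 look.py 7; python3 uv.py; python3 zz.py 7
```

```text
tcp u v h 0.11598307841436364 -0.17023265880928612 0.10577553944777651 F [ 0.5526  0.1179 -0.7338] t 7.7167 q [-0.3739  0.0102 -0.4184 -0.6414 -0.885  -0.8344]
```

View pics/zs7.png

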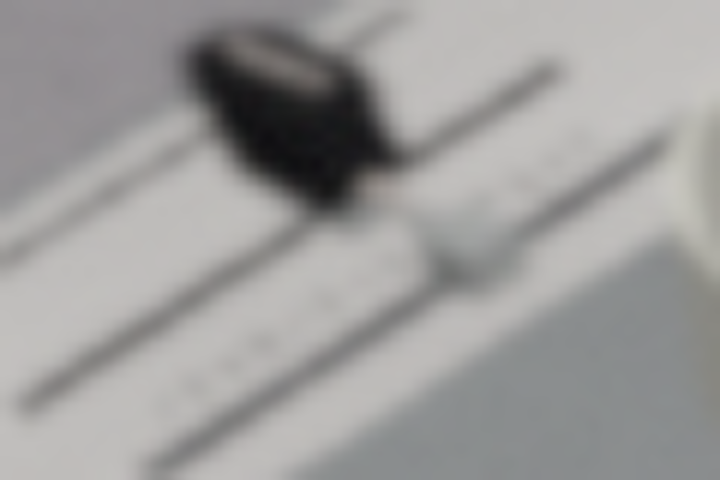

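View pics/t7.png

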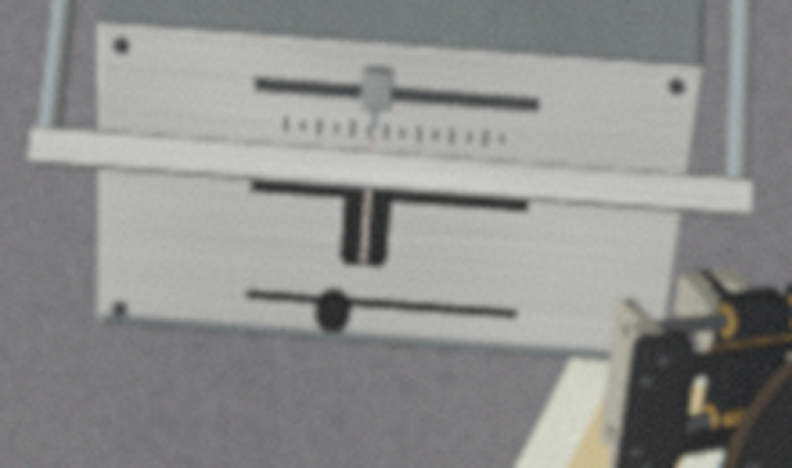

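```bash
python3 - <<'E'
from path import *
T=lambda x,y:(170+(x+.5)/3.6-.5,220+(y+.5)/3.6-.5)
def pl(n,px,h):
    d=onplane(n,px,P0+nv*h,nv)-P0;return "u %.4f v %.4f"%(d@xs,d@yv)
g=cv2.imread("pics/t7f.png").astype(float)
gray=g.mean(2)
# grip edges rows
for row in (276,279,282,285,288,290):
    x=np.arange(255,290);s=gray[row,255:290];m=s<90
    w=np.clip(130-s,0,None)
    idx=np.where(s<100)[0]; 
    if len(idx): 
        i,j=idx[0],idx[-1]
        L=255+i-1+(s[i-1]-100)/(s[i-1]-s[i]);Rr=255+j+(100-s[j])/(s[j+1]-s[j])
        print(row,"edges",L,Rr,pl("top",(L,row),.044),pl("top",(Rr,row),.044))
for p in [(368,190),(366,225),(364,262)]:print("stripe",pl("top",T(*p),.044))
for n,p,h in [("tip",(374,124),.014),("body",(378,70),.015),("body",(377,110),.015)]:print(n,pl("top",T(*p),h))
# tip column profile
for row in (252,253,254,255,256): print(row,gray[row,262:286].round().astype(int))
E
python3 m.py 365,188 385,190 412,213 398,165 230,268
```

```text
276 edges 265.4113924050633 278.1354166666667 u 0.1190 v 0.0253 u 0.1211 v -0.0012
279 edges 265.2083333333333 277.60625 u 0.1119 v 0.0254 u 0.1140 v -0.0006
282 edges 265.0967741935484 277.32214765100673 u 0.1048 v 0.0252 u 0.1069 v -0.0004
285 edges 264.86624203821657 276.94444444444446 u 0.0977 v 0.0253 u 0.0998 v -0.0001
288 edges 264.64473684210526 276.825 u 0.0905 v 0.0254 u 0.0926 v -0.0003
290 edges 264.4085365853659 276.82666666666665 u 0.0857 v 0.0256 u 0.0878 v -0.0006
stripe u 0.1284 v 0.0124
stripe u 0.1056 v 0.0121
stripe u 0.0810 v 0.0118
tip u 0.1567 v 0.0119
body u 0.1917 v 0.0117
body u 0.1663 v 0.0107
252 [184 182 185 184 181 178 179 181 182 179 172 155 150 166 178 180 182 180
 180 181 180 180 179 180]
253 [179 178 181 185 177 161 161 175 184 182 174 155 152 171 175 178 177 182
 180 180 180 179 179 177]
254 [171 160 169 183 172 154 146 171 182 178 163 150 153 168 168 157 174 177
 176 175 177 180 180 176]
255 [164 147 166 176 172 146 143 168 179 170 148 148 156 169 161 145 163 179
 173 163 169 175 178 163]
256 [168 153 168 180 171 146 147 169 178 164 145 154 170 174 155 137 160 176
 164 147 156 172 177 159]
365,188 u 0.1246 v 0.0129
385,190 u 0.1314 v 0.0149
412,213 u 0.1496 v 0.0116
398,165 u 0.1236 v 0.0239
230,268 u 0.1221 v -0.0276
```

```bash
python3 - <<'E'
import cv2
s=cv2.imread("pics/s7f.png")[168:184,248:268];cv2.imwrite("pics/zz7.png",cv2.resize(s,None,fx=36,fy=36,interpolation=cv2.INTER_LANCZOS4))
t=cv2.imread("pics/t7f.png")[235:262,258:292];cv2.imwrite("pics/zt7.png",cv2.resize(t,None,fx=22,fy=22,interpolation=cv2.INTER_LANCZOS4))
E
```

```text
(no output)
```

View pics/zz7.png

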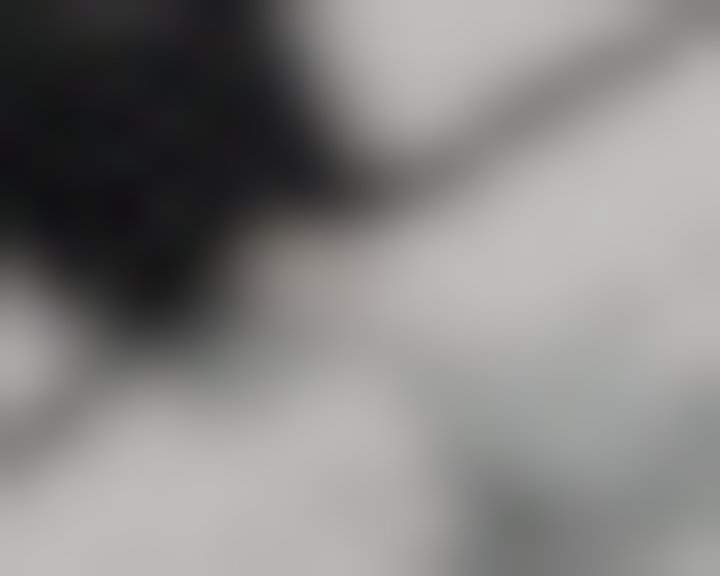

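View pics/zt7.png

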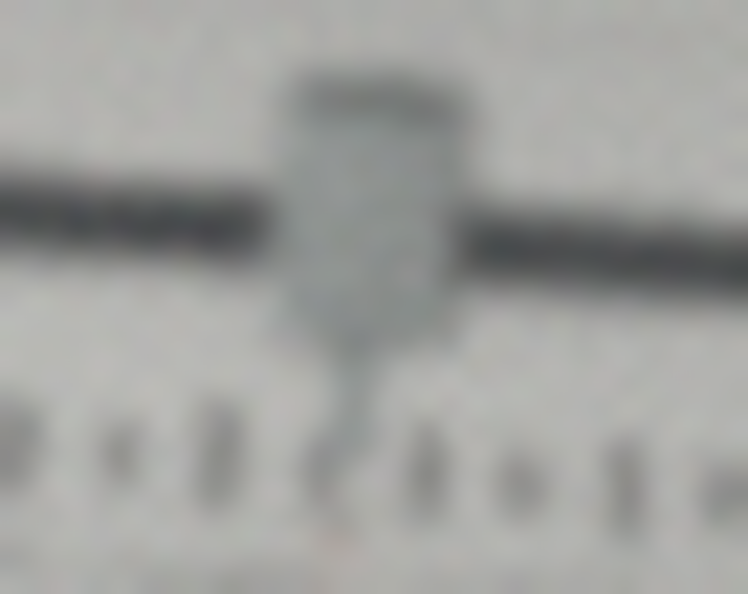

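In both views the pointer is in line with the marker: slider 12.1–12.5 mm, marker 11–12 mm. In the top crop the pinkish pointer tip at (335,525) continues the line of the marker tip at (350,400). Next is the start button.

```bash
python3 - <<'E'
from path import *
for n,f,(r0,r1,c0,c1) in(("top","t7f",(262,296,95,138)),("scene","s7f",(108,140,312,348))):
    g=cv2.imread(f"pics/{f}.png").mean(2);s=g[r0:r1,c0:c1];
    for th in (40,50,60,70):
        m=(s<th).astype(np.uint8);k,l,st,ce=cv2.connectedComponentsWithStats(m);i=1+np.argmax(st[1:,4])
        cs,_=cv2.findContours((l==i).astype(np.uint8),0,1);c=max(cs,key=len)
        if len(c)>5:
            (x,y),ax,an=cv2.fitEllipse(c);px=(x+c0,y+r0);print(n,th,px,ax,an,onz(n,px,.084))
    cv2.imwrite(f"pics/b_{n}.png",cv2.resize(s.astype(np.uint8),None,fx=14,fy=14,interpolation=cv2.INTER_CUBIC))
E
```

```text
top 40 (117.43936729431152, 277.34414291381836) (17.727149963378906, 24.535072326660156) 0.9300837516784668 [0.5175 0.3616 0.084 ]
top 50 (114.44689178466797, 277.5491762161255) (24.59320640563965, 26.08982276916504) 49.0217399597168 [0.5169 0.3684 0.084 ]
top 60 (114.26959419250488, 277.5994167327881) (25.50119972229004, 27.07439613342285) 50.39218521118164 [0.5168 0.3688 0.084 ]
top 70 (114.40412521362305, 277.5098657608032) (26.72934341430664, 28.09820556640625) 46.556610107421875 [0.517  0.3685 0.084 ]
scene 40 (328.6672248840332, 121.71843242645264) (11.197866439819336, 13.528465270996094) 95.68860626220703 [0.5202 0.3638 0.084 ]
scene 50 (328.8226203918457, 121.6683931350708) (11.70048713684082, 15.213293075561523) 91.69827270507812 [0.5204 0.3643 0.084 ]
scene 60 (328.79409408569336, 121.88671112060547) (12.351863861083984, 16.079782485961914) 93.9935531616211 [0.521  0.3635 0.084 ]
scene 70 (328.8603973388672, 121.79714393615723) (13.241150856018066, 16.82558250427246) 92.45081329345703 [0.5209 0.364  0.084 ]
```

View pics/b_top.png

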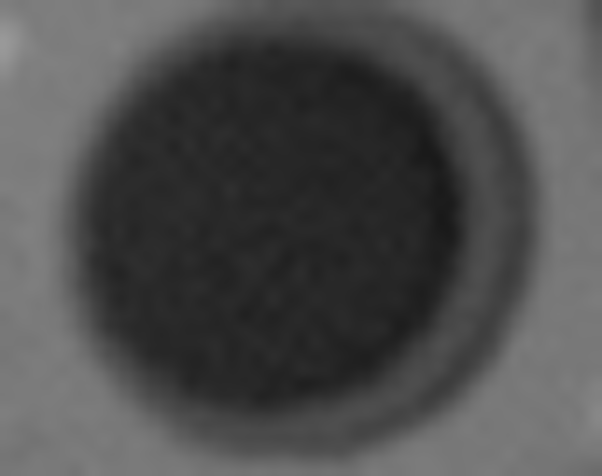

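View pics/b_scene.png

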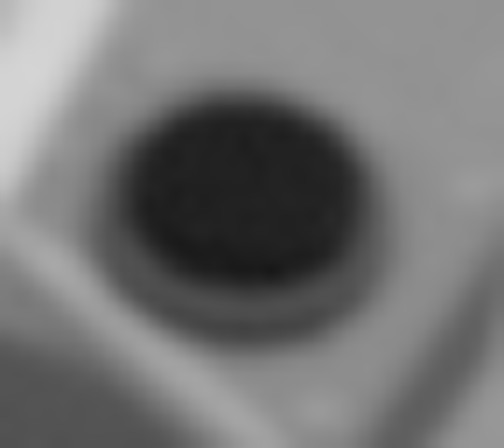

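```bash
cat > path2.py <<'E'
from ika import *
W=[(np.array([.42,-.16,.27]),Rt(10)),(np.array([.42,.02,.28]),Rt(5)),(np.array([.43,.25,.26]),Rt(0)),(np.array([.518,.367,.16]),Rt(0)),(np.array([.518,.367,.10]),Rt(0)),(np.array([.518,.367,.073]),Rt(0))]
if __name__=="__main__":
  st,a,r=cur()
  for p,Mx in W:
    rv=(r.inv()*R.from_matrix(Mx)).as_rotvec()
    for k in (.25,.5,.75,1):
      S=ika(a+(p-a)*k,(r*R.from_rotvec(rv*k)).as_matrix());print(k,[(q,"m%.2f"%marg(q)) for q in S])
    a,r=p,R.from_matrix(Mx)
  plan(*W[0],6)
E
python3 path2.py
```

```text
0.25 [(array([-0.2313, -0.0637, -0.4603, -0.4374, -0.8601, -1.1131]), 'm0.56')]
0.5 [(array([-0.1004, -0.1194, -0.4968, -0.243 , -0.8835, -1.3747]), 'm0.52')]
0.75 [(array([ 0.0108, -0.1551, -0.5152, -0.0835, -0.9541, -1.5918]), 'm0.50')]
1 [(array([ 0.1048, -0.1715, -0.5135,  0.0346, -1.0571, -1.7595]), 'm0.51')]
0.25 [(array([ 0.2324, -0.1901, -0.5255,  0.051 , -1.09  , -1.893 ]), 'm0.49')]
0.5 [(array([ 0.3555, -0.1975, -0.5263,  0.0597, -1.1234, -2.0184]), 'm0.49')]
0.75 [(array([ 0.4703, -0.1934, -0.516 ,  0.0612, -1.1553, -2.1326]), 'm0.50')]
1 [(array([ 0.574 , -0.1783, -0.4952,  0.0565, -1.1845, -2.2337]), 'm0.52')]
0.25 [(array([ 0.6884, -0.1397, -0.4715,  0.0484, -1.1918, -2.3455]), 'm0.55')]
0.5 [(array([ 0.783 , -0.0882, -0.433 ,  0.0353, -1.1975, -2.4356]), 'm0.59')]
0.75 [(array([ 0.86  , -0.0271, -0.3807,  0.0187, -1.2042, -2.5068]), 'm0.52')]
1 [(array([ 0.9225,  0.0407, -0.3158,  0.    , -1.2143, -2.5628]), 'm0.47')]
0.25 [(array([ 0.9228,  0.116 , -0.2904,  0.    , -1.1644, -2.563 ]), 'm0.47')]
0.5 [(array([ 0.923 ,  0.1914, -0.2578,  0.    , -1.1216, -2.5632]), 'm0
[... 304 characters left out ...]
.5636]), 'm0.47')]
0.75 [(array([ 0.9233,  0.3817, -0.2242,  0.    , -0.9649, -2.5636]), 'm0.47')]
1 [(array([ 0.9233,  0.3966, -0.24  ,  0.    , -0.9342, -2.5636]), 'm0.47')]
0.25 [(array([ 0.9233,  0.4035, -0.2469,  0.    , -0.9203, -2.5636]), 'm0.47')]
0.5 [(array([ 0.9233,  0.4106, -0.2536,  0.    , -0.9065, -2.5636]), 'm0.47')]
0.75 [(array([ 0.9233,  0.4178, -0.2602,  0.    , -0.8928, -2.5636]), 'm0.47')]
1 [(array([ 0.9233,  0.4252, -0.2666,  0.    , -0.879 , -2.5636]), 'm0.47')]
dist 0.09589526882461376 deg 27.083253467163736
1.7 5.4 -15.0 3.4 3.0 0.5; 2.5 4.5 -15.1 3.4 3.0 0.5; 3.3 3.5 -15.2 3.4 3.0 0.5; 4.2 2.6 -15.2 3.4 3.0 0.5; 5.0 1.7 -15.1 3.4 3.0 0.5; 5.8 0.8 -14.9 3.4 3.0 0.5
```

Emit:
{"name": "servo_tool", "arguments": {"motion": "2 5 -15 3 3 0; 3 5 -15 3 3 0; 3 4 -15 3 3 0; 4 3 -15 3 3 0; 5 2 -15 3 3 1; 5 1 -15 3 3 1; 6 1 0 2 1 1; 0 0 0 0 0 0"}}

```text
time: 8.38
ee_pos: [0.4124, -0.1582, 0.2648]
tcp_rot: [0.069, 0.039, 0.997, -0.011]
wrist_force: [-0.5, 0.6, -0.8]
opening: 0.0008
```

```bash
python3 -c "
from path2 import *
print(cur()[0]['q']);plan(np.array([.41,.02,.28]),Rt(5),8)"
```

```text
[ 0.1245 -0.1645 -0.5218  0.05   -1.0803 -1.7937]
dist 0.17889157485966498 deg 3.1982458682494075
1.7 22.2 -2.5 -0.1 0.4 -0.1; 1.7 22.2 -2.5 -0.1 0.4 -0.1; 1.7 22.2 -2.4 -0.1 0.4 -0.1; 1.7 22.2 -2.3 -0.1 0.4 -0.1; 1.7 22.2 -2.3 -0.1 0.4 -0.1; 1.7 22.2 -2.2 -0.1 0.4 -0.1; 1.7 22.2 -2.2 -0.1 0.4 -0.1; 1.7 22.2 -2.1 -0.1 0.4 -0.1
```

Emit:
{"name": "servo_tool", "arguments": {"motion": "2 22 -3 0 0.5 0; 2 22 -3 0 0.5 0; 2 22 -3 0 0.5 0; 2 22 -2 0 0.5 0; 2 22 -2 0 0.5 0; 2 22 -2 0 0.5 0; 2 22 -2 0 0.5 0; 2 22 -2 0 0 0; 0 0 0 0 0 0"}}

```text
time: 9.13
ee_pos: [0.4045, 0.0313, 0.2703]
tcp_rot: [0.029, 0.033, 0.999, -0.003]
wrist_force: [0.1, 0.7, 0.1]
opening: 0.0004
```

```bash
python3 -c "
from path2 import *
print(cur()[0]['q']);plan(np.array([.42,.25,.26]),Rt(0),10)"
```

```text
[ 0.6123 -0.1811 -0.5124  0.0434 -1.1966 -2.2635]
dist 0.2194930550271883 deg 3.3981616097306504
-0.1 21.9 0.9 -0.0 0.3 0.0; -0.1 21.9 0.9 -0.0 0.3 0.0; -0.0 21.9 1.0 -0.0 0.3 0.0; -0.0 21.9 1.0 -0.0 0.3 0.0; -0.0 21.9 1.0 -0.0 0.3 0.0; -0.0 21.9 1.0 -0.0 0.3 0.0; -0.0 21.9 1.0 -0.0 0.3 0.0; -0.0 21.9 1.0 -0.0 0.3 0.0; -0.0 21.9 1.0 -0.0 0.3 0.0; -0.0 21.9 1.0 -0.0 0.3 0.0
```

Emit:
{"name": "servo_tool", "arguments": {"motion": "0 22 0 0 0.3 0; 0 22 0 0 0.3 0; 0 22 0 0 0.3 0; 0 22 0 0 0.3 0; 0 22 0 0 0.3 0; 0 22 0 0 0.3 0; 0 22 0 0 0.3 0; 0 22 0 0 0.3 0; 0 22 0 0 0.3 0; 0 22 0 0 0.3 0; 0 22 0 0 0.3 0; 0 0 0 0 0 0"}}

```text
time: 10.13
ee_pos: [0.4149, 0.2858, 0.2549]
tcp_rot: [-0.014, 0.025, 1.0, 0.002]
wrist_force: [-0.3, 0.8, -0.4]
opening: 0.0008
```

```bash
python3 -c "
from path2 import *
print(cur()[0]['q']);plan(np.array([.518,.367,.16]),Rt(0),9)"
```

```text
[ 0.9728  0.0694 -0.2858 -0.0273 -1.2284 -2.5836]
dist 0.16201549554032502 deg 2.007776507795565
-11.3 9.6 10.3 0.0 -0.2 0.1; -11.2 9.6 10.3 0.0 -0.2 0.1; -11.2 9.6 10.3 0.0 -0.2 0.1; -11.1 9.6 10.4 0.0 -0.2 0.1; -11.1 9.7 10.4 0.0 -0.2 0.1; -11.0 9.7 10.4 0.0 -0.2 0.1; -11.0 9.7 10.5 0.0 -0.2 0.1; -10.9 9.7 10.5 0.0 -0.2 0.1; -10.9 9.8 10.5 0.0 -0.2 0.1
```

Emit:
{"name": "servo_tool", "arguments": {"motion": "-11 10 10 0 0 0; -11 10 10 0 0 0; -11 10 10 0 0 0; -11 10 10 0 0 0; -11 10 10 0 0 0; -11 10 10 0 0 0; -11 10 10 0 0 0; -11 9 10 0 0 0; -11 9 10 0 0 0; 0 0 0 0 0 0"}}

```text
time: 10.97
ee_pos: [0.5182, 0.3695, 0.1439]
tcp_rot: [-0.024, 0.02, 1.0, 0.003]
wrist_force: [0.5, -0.0, -0.5]
opening: 0.0007
```

```bash
python3 look.py 8; python3 -c "
from path2 import *
print(cur()[0]['q']);plan(np.array([.518,.367,.09]),Rt(0),6)
s=cv2.imread('pics/s8f.png')[60:200,240:420];cv2.imwrite('pics/s8b.png',cv2.resize(s,None,fx=4,fy=4))
"
```

```text
[ 0.8992  0.3741 -0.1382 -0.048  -1.0822 -2.4869]
dist 0.05596768429636584 deg 3.2406185507050136
-0.6 -0.4 9.3 0.1 -0.5 0.3; -0.5 -0.3 9.3 0.1 -0.5 0.3; -0.4 -0.3 9.3 0.1 -0.5 0.3; -0.3 -0.3 9.3 0.1 -0.5 0.3; -0.3 -0.3 9.3 0.1 -0.5 0.3; -0.2 -0.3 9.3 0.1 -0.5 0.3
```

View pics/s8b.png

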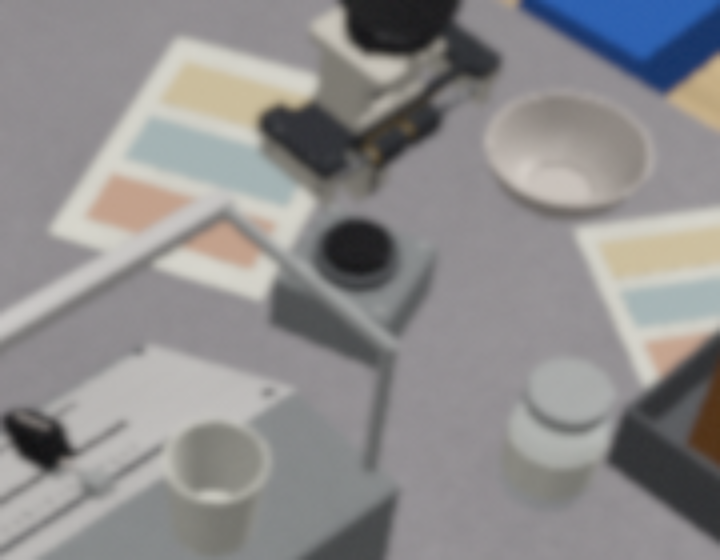

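View pics/t8f.png

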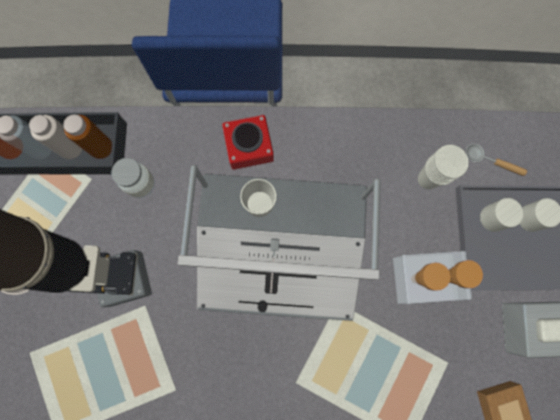

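The fingers sit over the grey box's button, which is at scene crop (355,245), and the bar is well clear. Pressing now.

Emit:
{"name": "servo_tool", "arguments": {"motion": "0 0 9 0 -0.5 0; 0 0 9 0 -0.5 0; 0 0 9 0 -0.5 0; 0 0 9 0 -0.5 0; 0 0 8 0 -0.5 0; 0 0 4 0 0 0; 0 0 0 0 0 0"}}

```text
time: 11.65
ee_pos: [0.5155, 0.366, 0.0997]
tcp_rot: [-0.001, 0.019, 1.0, 0.007]
wrist_force: [0.2, -0.6, 0.2]
opening: 0.0006
```

Emit:
{"name": "servo_tool", "arguments": {"motion": "0 0 6 0 0 0; 0 0 5 0 0 0; 0 0 5 0 0 0; 0 0 5 0 0 0; 0 0 4 0 0 0; 0 0 3 0 0 0; 0 0 0 0 0 0"}}

```text
time: 12.23
ee_pos: [0.5167, 0.3668, 0.077]
tcp_rot: [0.001, 0.018, 1.0, 0.009]
wrist_force: [-4.3, -1.5, 5.9]
opening: 0.0003
```

Emit:
{"name": "servo_tool", "arguments": {"motion": "0 0 3 0 0 0; 0 0 3 0 0 0; 0 0 2 0 0 0; 0 0 0 0 0 0"}}

```text
time: 12.57
ee_pos: [0.5167, 0.3669, 0.0773]
tcp_rot: [0.002, 0.016, 1.0, 0.009]
wrist_force: [-1.9, -1.8, 4.5]
opening: 0.0007
```

The servo is holding against the spring at 77 mm, so I'll give it larger rows to be sure it's fully down.

Emit:
{"name": "servo_tool", "arguments": {"motion": "0 0 6 0 0 0; 0 0 8 0 0 0; 0 0 8 0 0 0; 0 0 8 0 0 0"}}

```text
time: 12.9
ee_pos: [0.5176, 0.3672, 0.0753]
tcp_rot: [0.007, 0.011, 1.0, 0.01]
wrist_force: [-26.0, -13.3, 61.2]
opening: 0.0005
```

It's on its stop at 75.3 mm with 61 N. Releasing.

Emit:
{"name": "servo_tool", "arguments": {"motion": "0 0 -6 0 0 0; 0 0 -10 0 0 0; 0 0 -15 0 0 0; 0 0 -20 0 0 0; 0 0 -20 0 0 0; 0 0 -20 0 0 0; 0 0 -15 0 0 0; 0 0 0 0 0 0; 0 0 0 0 0 0"}}

```text
time: 13.65
ee_pos: [0.5161, 0.3663, 0.1908]
tcp_rot: [0.009, 0.01, 1.0, 0.012]
wrist_force: [-0.4, 0.0, -1.3]
opening: 0.0003
```

```bash
python3 look.py 9; python3 zz.py 9; python3 -c "
import cv2
s=cv2.imread('pics/s9f.png')[60:200,240:420];cv2.imwrite('pics/s9b.png',cv2.resize(s,None,fx=4,fy=4))
from h import *
print(get_state()['wrist_force'])"
```

```text
[ 0.40301768 -0.57048615 -0.20939448]
```

View pics/s9b.png

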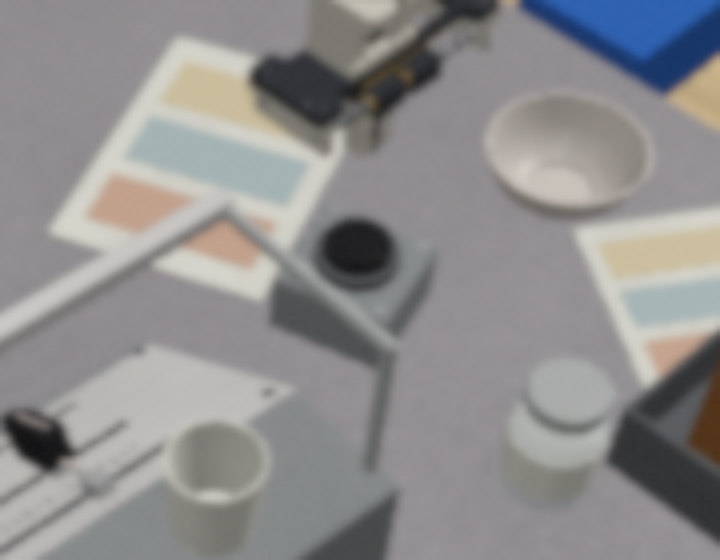

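View pics/t9.png

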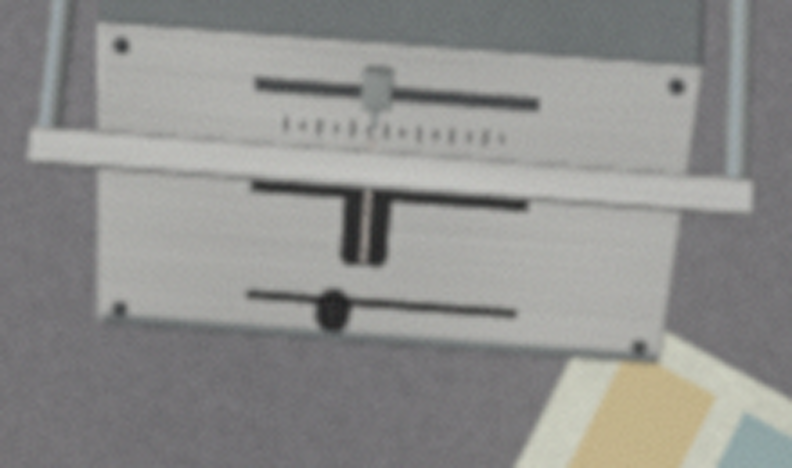

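The button is up again at (357,247), the same as before the press. The slider at (366,230), marker at (377,90), knob at (333,311) and cup haven't moved, and the arm is clear of everything. Handing in.

```bash
python3 -c "
from workcell import *
hand_in()"
```

```text
the job is handed in; nothing more can be done
```

I set the big slider to the marker, pressed and released the start button, and handed the job in; the interface gives no verdict.

- **Slider:** I pushed it left about 53 mm with closed fingers instead of gripping it. The joint limits did not allow a 25–45° tilt without leaning the tool, so I tilted about 28° and leaned it 20° sideways. After backing off, the top camera put the slider at 12.1–12.5 mm along the track and the marker at 11–12 mm. The scene camera was rougher, at about 13–15 mm for the pointer and 11.6 mm for the marker, but still within the 5 mm allowed.
- **Lamp bar:** I saw no contact in the pictures, and the wrist force stayed under 3 N throughout the slider work.
- **Start button:** My first push stopped about 7 mm down at 6 N, so I pushed harder. That took it to its stop at 75 mm above the table, briefly reaching 61 N at the fingers, against the 120 N wrist limit. In the last pictures it is up again.
- **Everything else:** The marker, the small slider and the cup look unmoved. The arm hung free about 0.1 m above the button, and the clock was near 14 s of the 58 s allowed.
- **Checks that disagreed:** The two cameras differed by about 4 mm on the button's centre, which doesn't matter on a 60 mm button. Early in the job, the first approach ran the elbow close to its limit (-1.016 of -1.02 rad) without passing it.

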